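Turn a painted tile over against the board edge

ROBOT

A 6-joint arm with a two-finger parallel gripper is mounted at the origin on the work surface. World frame = base frame: x ahead of the robot, y to its left, z up, the work surface at z = 0. Lengths are in mm, angles in degrees, forces in N, time in s.
With the tool pointing down it reaches from about 350 to 975 mm from the base axis. Payload 4.9 kg.
Tool frame: the origin (TCP) lies midway between the tips of the shut fingers; the grasp point (between the pads) lies pinch_z behind it (pinch_z is the distance from the TCP to the grasp point, in mm); z points along the fingers, y is the direction in which the jaws open and shut (so a half turn about z gives the same grasp; the last joint's range is limited). The gripper opens to 85 mm and grips with 20 to 120 N. Pads are 22 mm wide; open, the fingers measure 114 mm over their backs; the gripper's body (76 mm by 85 mm) begins 54 mm behind the grasp point. The pads swing forward as they close: fully open they stand 13 mm farther back than shut.
Start: joints at [62.853, 3.019, 92.412, -0, 84.569, -6.818], TCP at [217.116, 586.057, 231.304] pointing down, gripper open.
Joint ranges: [-172.51, 172.51], [-57.92, 126.97], [3.15, 148.05], [-58.71, 238.71], [5.1, 150.11], [-179.66, 179.66]. Speed limits (degrees/s): [147.25, 147.25, 180, 180, 180, 180].

INTERFACE

Orientations are given as [roll, pitch, yaw] about the fixed x, y, z axes, in that order (R = Rz(yaw) Ry(pitch) Rx(roll)).
In Python, from cell import * gives the robot as it stands.
- The arm moves only by the tool arm_command, never from a script. Its argument "plan" is a list of rows, each an object of numbers: "dx", "dy", "dz": the shift along the tool's x, y, z in mm; "yaw": the turn about the tool's z in degrees; "jaw": the closure, from 0 (fully open) to 1 (shut). A call has 1 to 10 rows; each row shifts and turns the commanded pose from where the row before left it, along the tool's axes as they then stand; what a row does not reach is not made up. A row lasts 1/10 s, in which the tool goes at most 50 mm and 8.59 degrees, less where a joint would pass 70% of its speed; a pose out of reach is approached as far as the arm can. A call with a gripper value outside its range is refused whole. The fingers move at their own pace and stop on an object; the grip force is fixed at half the most. Time passes only in rows, so rows that do not move let the fingers close. It gives the time, the measured TCP pose, the force and the opening at its end, in the units of the state.
- get_state(): the state, without advancing time (a new reading comes with each control period).
- camera(name): name is "side" or "top" or "wrist"; returns a dict with "image" (480x640x3 uint8, red, green, blue), "fx", "fy", "cx", "cy" (pixels), "eye" and "attitude" of the camera in the world. Camera axes: x right, y down, z forward; pixel columns grow to the right and rows downward; lengths in mm; the calibration is good to about 2 mm. A picture is of the moment at which its call begins. There is no depth.
- sign_off(): hands the job in, once; it reports no verdict.
Trained networks look in the newest picture that a camera, given by its name, has taken for a name from the list of things; names that differ only in an ending like _2 or _b are one class to them, and where a whole thing is asked for, a point or a joint stands for the part that bears it (a point fixed in the world has none). Each returns a list of dicts, best first, with "confidence" (0 to 1); they miss things now and then, are a little off and sometimes report something else, mostly with a low value. They report only what shows in the picture. A call takes as long as a camera call. They do not tell look-alikes from the thing itself.
- recognise(camera, name): "bbox" ([left, top, width, height] in pixels, round what is visible of it).
- trace(camera, name): "pixels" (480x640 bool, what is visible of it) and "bbox" ([left, top, width, height] in pixels, round what is visible of it).
The state is a dict: "clock": time; "joint_pos": joint angles; "joint_vel": joint speeds; "tau": joint torques, N m; "position": TCP position; "ee_rot": TCP orientation; "wrist_force": force on the tool from outside, world axes, zero at the start; "wrist_torque": the same for the moment, N m; "grip_width": finger opening in mm.
Only numpy, scipy, OpenCV 4.12 (cv2) and the standard library are available. Lean on these libraries where they do the work, as an engineer would, in place of code of your own. Each camera call takes 0.05 s, during which the arm holds its last target.

TASK

The painted tile has dried and its bare back is next: without picking it up, push the tile with the fingertips squarely against the front edge of the cork-topped board, keep pushing so that it tips up on the edge that meets the board, and let it fall over onto the cork, painted face down. Then push it in until the whole tile lies flat on the board with nothing overhanging. Never lift the tile clear or carry it, and leave the pots and the other things around it where they stand.

Things in the scene. Friction and masses are not known exactly. Their poses are not given: they have to be found in the camera images.
- board: turning board fixed to the table: wooden slab with a cork top, 130 mm deep (x), 320 mm wide (y), 20 mm high. Origin: middle of its front edge, at table height. x points level from that edge across the board, away from the robot; y left; z up. The front face is upright: the edge to push against.
- tile: flat rigid tile, 90 mm (its x) by 110 mm (its y) by 8 mm thick, about 0.16 kg, loose before the board, up to 15 degrees from square. White glaze with blue stars on one face, bare red clay on the other. Origin: centre of the clay face; z points to the painted face (up at the start), x roughly to the board. Plain square edges: a fingertip pressed on an edge can drag it up by friction.
- lead_left (a point): corner of the tile, half-way through its thickness: on its +x edge (the edge that faces the board at the start), +y end (the end to the left at the start)
- lead_right (a point): corner of the tile, half-way through its thickness: on its +x edge (the edge that faces the board at the start), -y end (the end to the right at the start)
- trail_left (a point): corner of the tile, half-way through its thickness: on its -x edge (the edge nearer the robot at the start), +y end (the end to the left at the start)
- trail_right (a point): corner of the tile, half-way through its thickness: on its -x edge (the edge nearer the robot at the start), -y end (the end to the right at the start)
- pot_yellow: small white paint pot, yellow lid, 38 mm across, 45 mm high, standing on one end of the board (left or right); origin at the centre of its underside
- pot_green: the same kind of pot with a green lid, on the other end of the board
- wood_block: small wooden block 70 x 30 x 30 mm, loose on the table to the left of the tile; origin at the centre of its underside
- glaze_bottle: white bottle, blue cap, 50 mm across, 130 mm high, standing to the left; origin at the centre of its underside
- brush_jar: steel jar of brushes, 72 mm across, jar 100 mm high, brushes up to 250 mm; standing to the left; origin at the centre of its underside
- bowl: steel bowl, 110 mm across, 45 mm high, to the right; origin at the centre of its underside
- bisque_cup: red clay cup, 72 mm across, 75 mm high, to the right; origin at the centre of its underside
- paint_tin: steel tin, 80 mm across, 90 mm high, to the right; origin at the centre of its underside
There are look-alikes about, which are no part of the job. What is shaped like the tile but green is not meant.

How it is judged:
By the outcome, as a careful person would: the job done as asked, in the order asked, and still so for the second after the job is handed in, with the robot touching nothing.
It also fails if it takes over 64 s, if anything falls off the work surface, if the arm or the gripper's body presses on something with over 40 N, if the wrist force passes 120 N, or if a joint passes its speed limit or range.

## Working session

There is one attempt and no reset: what is moved stays moved. The work goes in short steps, Python scripts to look and compute and a tool call to move; the robot and the scene stay as the last step left them, time stands still between calls to the robot, and variables do not carry over. Pictures are saved under pics/ and viewed, and the job is handed in when it is done.

Besides the shell and the picture viewer there is one more tool, called by a JSON object that holds its "fn" and its "kwargs", one argument or row to a line. arm_command: Moves the arm, as the interface text tells. Its arguments: {"type":"object","properties":{"plan":{"type":"array"}},"required":["plan"]}

```bash
ls; mkdir -p pics; python3 - <<'E'
from cell import *
import cv2
for n in ("side","top","wrist"):
    c=camera(n); cv2.imwrite(f"pics/a_{n}.png",c["image"][:,:,::-1]); print(n,c["fx"],c["cx"],c["cy"],c["eye"],c["attitude"])
print(get_state())
E
```

```text
pics
side 594.1413200791441 317.4425369093258 252.82586162738846 [ 231.48087955 -937.38076527 1087.83645374] [-137.34205596    0.2859193   -18.62796063]
top 611.3761847522294 321.87642350503535 231.7015275280824 [ 223.99601073   10.48384268 1781.3119805 ] [-169.98656979    0.31267412  -90.75784167]
wrist 368.42814877218467 327.1722831432129 251.0384511381283 [150.04336759 610.59531449 373.50880019] [1.63754566e+02 1.05069992e-01 6.96036924e+01]
{'clock': 0.15, 'joint_pos': array([ 6.28538501e+01,  3.05005039e+00,  9.24732555e+01, -1.44518199e-04,
        8.45686208e+01, -6.81810332e+00]), 'joint_vel': array([ 0.10851709, -0.14536479, -0.23688635,  0.00594087, -0.02015934,
        0.03824122]), 'tau': array([-1.04717174e-05, -3.94239163e+01, -3.70723414e+01, -1.62165966e-04,
        4.57756032e-03, -9.47324736e-06]), 'position': array([216.90051744, 585.64462103, 230.33739618]), 'ee_rot': array([-1.79908706e+02, -1.07704979e-02,  1.59671959e+02]), 'wrist_force': array([-0.50928481, -0.19336097, -0.56965629]), 'wrist_torque': array([0.05218993, 0.02748305, 0.00109617]), 'grip_width': 85.3369213227254}
```

View pics/a_side.png

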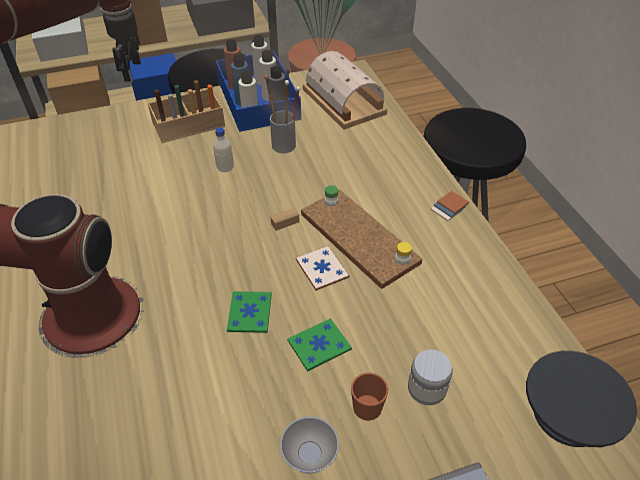

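View pics/a_top.png

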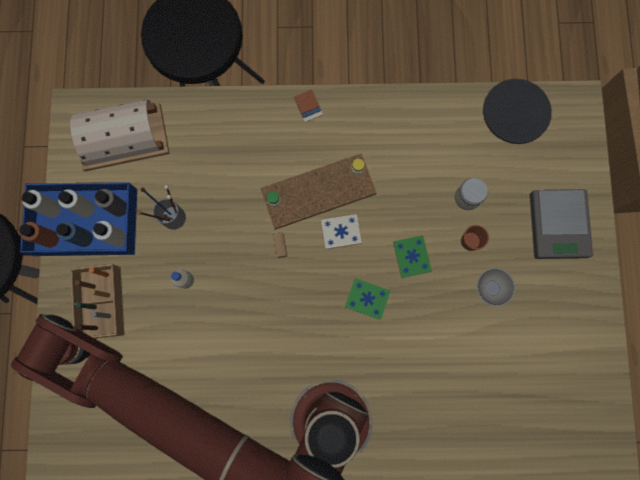

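View pics/a_wrist.png

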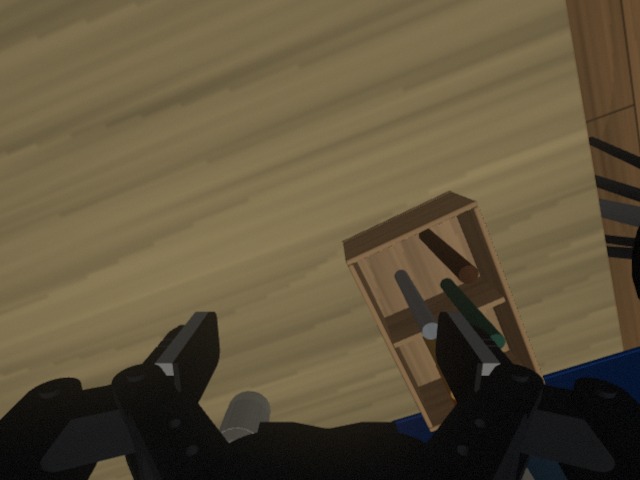

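The top view shows the tile at about (341,231) and the board from (262,188) to (375,192). The green pot stands on the left end at (273,198) and the yellow one on the right at (358,165). The green tiles are the look-alikes. Next I'll measure.

```bash
cat > h.py <<'E'
from cell import *
import numpy as np, cv2
from scipy.spatial.transform import Rotation as Ro
from scipy.optimize import least_squares
def Rc(c): return Ro.from_euler('xyz',c["attitude"],degrees=True).as_matrix()
def proj(c,P):
    q=(np.atleast_2d(P)-c["eye"])@Rc(c)
    return np.c_[c["fx"]*q[:,0]/q[:,2]+c["cx"],c["fy"]*q[:,1]/q[:,2]+c["cy"]]
def unproj(c,uv,z):
    d=Rc(c)@np.array([(uv[0]-c["cx"])/c["fx"],(uv[1]-c["cy"])/c["fy"],1]); e=np.array(c["eye"])
    return e+d*(z-e[2])/d[2]
def quad(m):
    cs=max(cv2.findContours(m.astype(np.uint8),cv2.RETR_EXTERNAL,cv2.CHAIN_APPROX_NONE)[0],key=cv2.contourArea)
    return cs
E
python3 - <<'E'
from h import *
for n in ("top","side"):
    c=camera(n)
    for name,z in (("tile",8),("board",20),("pot_yellow",65),("pot_green",65),("wood_block",30)):
        for t in trace(n,name)[:4]:
            cs=quad(t["pixels"]); r=cv2.minAreaRect(cs); b=cv2.boxPoints(r)
            w=np.array([unproj(c,p,z)[:2] for p in b]); ctr=w.mean(0)
            e=[w[1]-w[0],w[2]-w[1]]
            print(n,name,round(t["confidence"],2),"ctr",ctr.round(1),"len",[round(float(np.linalg.norm(v)),1) for v in e],"ang",[round(float(np.degrees(np.arctan2(v[1],v[0]))),1) for v in e],t["bbox"])
            if name in("tile","board"):
                hull=cv2.convexHull(cs); ap=cv2.approxPolyDP(hull,5,True)[:,0]
                print("   ",[ (tuple(map(int,p)),tuple(unproj(c,p,z)[:2].round(0))) for p in ap])
E
```

```text
top tile 0.94 ctr [ 463.1 -245.5] len [95.5, 112.7] ang [-78.2, -170.0] [392.5, 236.8, 40.2, 40.8]
    [((422, 235), (np.float64(523.0), np.float64(-278.0))), ((430, 271), (np.float64(417.0), np.float64(-297.0))), ((402, 277), (np.float64(400.0), np.float64(-215.0))), ((393, 241), (np.float64(507.0), np.float64(-192.0)))]
top tile 0.65 ctr [ 339.3 -111.6] len [90.5, 109.5] ang [-20.4, -110.1] [341.0, 279.0, 49.2, 38.2]
    [((355, 278), (np.float64(399.0), np.float64(-78.0))), ((389, 291), (np.float64(360.0), np.float64(-176.0))), ((380, 318), (np.float64(283.0), np.float64(-148.0))), ((345, 306), (np.float64(319.0), np.float64(-48.0)))]
top tile 0.64 ctr [539.  -38.7] len [111.7, 91.1] ang [-81.6, -172.4] [323.2, 215.3, 40.0, 32.4]
    [((354, 214), (np.float64(589.0), np.float64(-80.0))), ((361, 242), (np.float64(505.0), np.float64(-98.0))), ((325, 248), (np.float64(489.0), np.float64(8.0))), ((321, 219), (np.float64(575.0), np.float64(18.0)))]
top board 0.67 ctr [658.8  26.3] len [325.9, 136.5] ang [-71.2, -163.0] [259.7, 154.0, 117.5, 74.7]
    [((361, 156), (np.float64(763.0), n
[... 2214 characters left out ...]
.2] len [168.6, 375.8] ang [40.2, -73.7] [301.0, 188.3, 118.5, 99.3]
    [((302, 210), (np.float64(551.0), np.float64(154.0))), ((340, 190), (np.float64(672.0), np.float64(196.0))), ((420, 262), (np.float64(765.0), np.float64(-112.0))), ((380, 287), (np.float64(644.0), np.float64(-152.0)))]
side pot_yellow 0.7 ctr [ 717.  -106.7] len [71.6, 36.4] ang [62.2, -26.9] [390.1, 239.6, 23.3, 26.7]
side pot_yellow 0.26 ctr [ 629.9 -425.6] len [131.3, 84.9] ang [49.9, -41.4] [408.9, 348.3, 43.6, 56.6]
side pot_yellow 0.18 ctr [524.3 -86. ] len [96.2, 129.2] ang [22.0, -84.9] [293.5, 247.2, 56.5, 41.7]
side wood_block 0.87 ctr [496.6 129.4] len [79.2, 60.6] ang [10.9, -92.6] [271.3, 206.3, 24.3, 24.5]
```

```bash
cat >> h.py <<'E'
def fitrect(obs,L,W,z,x0):
    # obs: list of (cam, contour Nx2). params x,y,yaw
    def res(p):
        r=[];cy,sy=np.cos(p[2]),np.sin(p[2])
        for c,pts in obs:
            X=[np.array([p[0]+a*L/2*cy-b*W/2*sy,p[1]+a*L/2*sy+b*W/2*cy,z]) for a,b in((1,1),(1,-1),(-1,-1),(-1,1))]
            q=proj(c,X).astype(np.float32).reshape(-1,1,2)
            r+=[cv2.pointPolygonTest(q,(float(u),float(v)),True) for u,v in pts]
        return np.array(r)
    s=least_squares(res,x0,x_scale=[10,10,.1],loss='soft_l1',f_scale=1.,diff_step=1e-4)
    return s.x,np.sqrt(np.mean(s.fun**2))
E
python3 - <<'E'
from h import *
cs={n:camera(n) for n in("top","side")}
def sub(c): return 0
for n,c in cs.items():
    im=c["image"][:,:,::-1]
    z=(slice(140,260),slice(245,405)) if n=="top" else (slice(180,300),slice(265,425))
    cv2.imwrite(f"pics/z_{n}.png",cv2.resize(im[z],None,fx=5,fy=5,interpolation=cv2.INTER_CUBIC))
# tile: white/blue; mask by colour within region
obs=[]
for n,c in cs.items():
    im=c["image"].astype(int)
    guess=np.array([539.5,-38.5,8]); uv=proj(c,guess)[0]
    R,G,B=im[...,0],im[...,1],im[...,2]
    m=(B>R-25)
    yy,xx=np.mgrid[:480,:640]; m&=(np.hypot(xx-uv[0],yy-uv[1])<32)
    m=cv2.morphologyEx(m.astype(np.uint8),cv2.MORPH_CLOSE,np.ones((5,5)))
    h=cv2.convexHull(quad(m)); mm=cv2.fillPoly(np.zeros((480,640),np.uint8),[h],1)
    ct=quad(mm)[:,0]; print(n,len(ct),m.sum(),mm.sum())
    obs.append((c,ct))
for o in ([obs[0]],[obs[1]],obs):
    p,r=fitrect(o,90,110,8,[539,-38,.15]); print("tile",p[:2].round(1),np.degrees(p[2]).round(2),round(r,2))
ob=[]
for n,c in cs.items():
    t=trace(n,"board")[0]; h=cv2.convexHull(quad(t["pixels"])); mm=cv2.fillPoly(np.zeros((480,640),np.uint8),[h],1)
    ob.append((c,quad(mm)[:,0]))
for o in ([ob[0]],[ob[1]],ob):
    p,r=fitrect(o,130,320,18,[659,26,.3]); print("board",p[:2].round(1),np.degrees(p[2]).round(2),round(r,2))
E
```

```text
top 125 1091 1140
side 85 480 573
tile [538.2 -39.5] 8.63 0.45
tile [569.5 -54. ] 60.57 5.13
tile [538.5 -39.5] 9.02 4.01
board [659.8  27. ] 18.63 1.03
board [658.7  20.3] 18.56 2.13
board [659.7  25.6] 18.56 1.73
```

View pics/z_top.png

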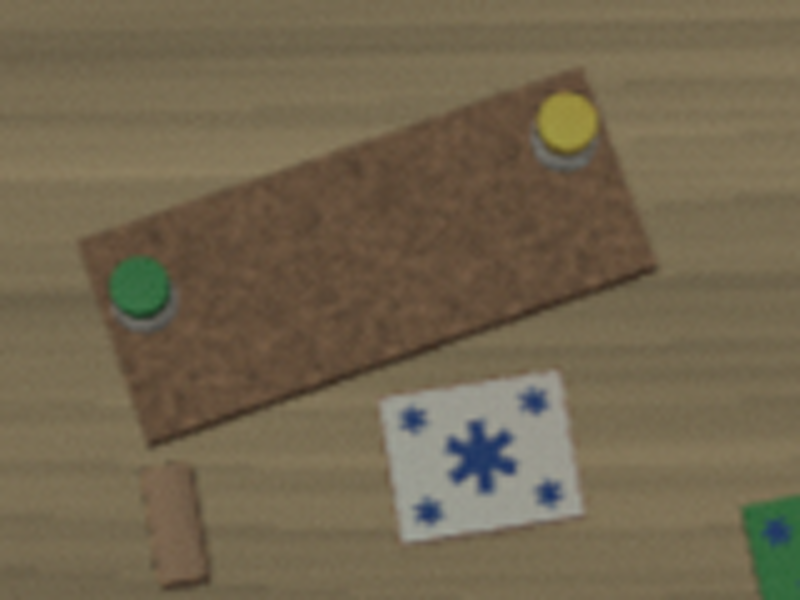

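View pics/z_side.png

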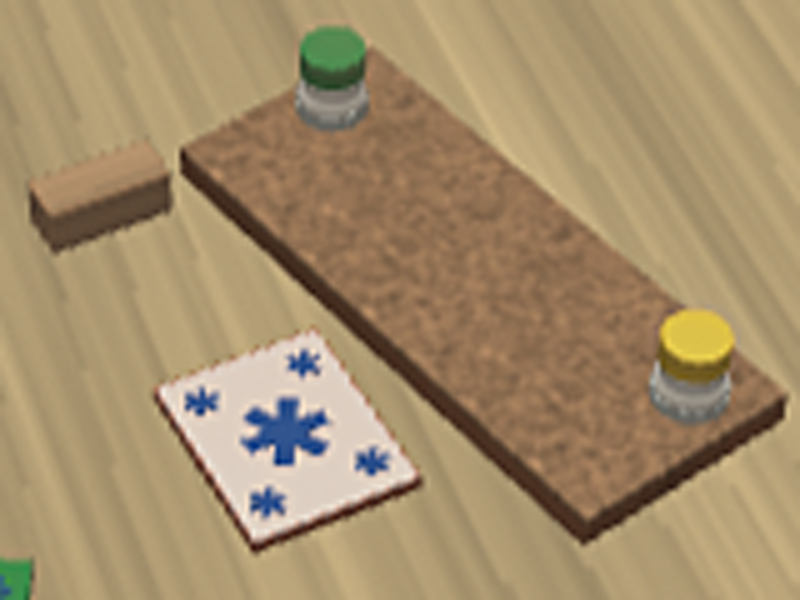

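```bash
python3 - <<'E'
from h import *
c=camera("top"); s=camera("side")
T=[((o[0]/5+245-.4,o[1]/5+140-.4)) for o in((150,438),(657,265),(583,68),(80,240))]
S=[((o[0]/5+265-.4,o[1]/5+180-.4)) for o in((182,150),(585,522),(786,400),(372,48))]
tT=[((o[0]/5+245-.4,o[1]/5+140-.4)) for o in((378,398),(560,371),(583,515),(403,543))]
tS=[((o[0]/5+265-.4,o[1]/5+180-.4)) for o in((313,328),(420,480),(254,545),(155,390))]
def fit(A,B,loc,z,x0):
    def f(p):
        R=np.array([[np.cos(p[2]),-np.sin(p[2])],[np.sin(p[2]),np.cos(p[2])]])
        X=np.c_[np.array(loc)@R.T+p[:2],np.full(4,z)]
        return np.r_[(proj(c,X)-A).ravel()*wa,(proj(s,X)-B).ravel()*wb]
    for wa,wb in((1,0),(0,1),(1,1)):
        r=least_squares(f,x0,x_scale=[10,10,.1]); print(r.x[:2].round(1),np.degrees(r.x[2]).round(2),np.sqrt(r.cost/4).round(2))
    return r.x
b=fit(T,S,[(0,160),(0,-160),(130,-160),(130,160)],20,[600,0,.3])
t=fit(tT,tS,[(45,55),(45,-55),(-45,-55),(-45,55)],8,[539,-39,.15])
ex=np.array([np.cos(b[2]),np.sin(b[2])]);ey=np.array([-ex[1],ex[0]])
d=t[:2]-b[:2]; print("tile in board",d@ex,d@ey,np.degrees(t[2]-b[2]))
for n,uv in(("green",(139/5+245,286/5+140)),("yellow",(567/5+245,122/5+140))):
    p=unproj(c,uv,65)[:2]; print(n,p,(p-b[:2])@ex,(p-b[:2])@ey)
p=unproj(c,(172/5+245,520/5+140),30)[:2];print("block",p,(p-b[:2])@ex,(p-b[:2])@ey)
E
```

```text
[599.2   4.2] 18.57 0.49
[599.1   5.7] 18.52 0.31
[599.1   4.9] 18.54 0.62
[538.9 -39.8] 8.07 0.4
[539.6 -38.2] 8.24 0.3
[539.2 -39.1] 8.17 0.58
tile in board -70.7148084920329 -22.627903044290203 -10.376416602763772
green [630.06973228 155.87080562] 77.4133013600254 133.2805481748689
yellow [724.24443181 -92.92497404] 87.57800074601492 -132.54814270048587
block [498.86411339 139.58816014] -52.15897349398335 159.56865504589692
```

{"fn": "arm_command", "kwargs": {
  "plan": [
    {"yaw": -7.8, "jaw": 0.5},
    {"yaw": -7.8, "jaw": 0.5},
    {"yaw": -7.8, "jaw": 0.5},
    {"yaw": -7.8, "jaw": 0.5},
    {"yaw": -7.7, "jaw": 0.5},
    {"dy": -40, "jaw": 0.5},
    {"dy": -40, "jaw": 0.5},
    {"dy": -40, "jaw": 0.5},
    {"dy": -40, "jaw": 0.5},
    {"dy": -40, "jaw": 0.5}
  ]
}}

```text
schema error: expected keys dx, dy, dz, yaw, jaw
```

{"fn": "arm_command", "kwargs": {
  "plan": [
    {"dy": -40, "jaw": 0.5},
    {"dy": -40, "jaw": 0.5},
    {"dy": -40, "jaw": 0.5},
    {"dy": -40, "jaw": 0.5},
    {"dy": -40, "jaw": 0.5},
    {"dy": -40, "jaw": 0.5},
    {"dy": -40, "jaw": 0.5},
    {"dy": -40, "jaw": 0.5},
    {"dy": -40, "jaw": 0.5},
    {"jaw": 0.5}
  ]
}}

```text
schema error: expected keys dx, dy, dz, yaw, jaw
```

```bash
cat >> h.py <<'E'
def st():
    s=get_state(); b=np.array([599.1,4.9]); a=np.radians(18.54); ex=np.array([np.cos(a),np.sin(a)]);ey=np.array([-ex[1],ex[0]])
    d=s["position"][:2]-b; f=s["wrist_force"]
    print("t",round(s["clock"],2),"board x,y",(d@ex).round(1),(d@ey).round(1),"z",s["position"][2].round(1),"rot",s["ee_rot"].round(2),"F bx,by,z",(f[:2]@ex).round(1),(f[:2]@ey).round(1),f[2].round(1),"w",round(s["grip_width"],1))
E
python3 -c "
from h import *
st()"
```

```text
t 1.05 board x,y -177.4 672.4 z 231.3 rot [-180.      0.    159.67] F bx,by,z 0.4 0.1 0.2 w 85.2
```

All keys are required.

{"fn": "arm_command", "kwargs": {
  "plan": [
    {"dx": 0, "dy": 0, "dz": 0, "yaw": -7.8, "jaw": 0.5},
    {"dx": 0, "dy": 0, "dz": 0, "yaw": -7.8, "jaw": 0.5},
    {"dx": 0, "dy": 0, "dz": 0, "yaw": -7.8, "jaw": 0.5},
    {"dx": 0, "dy": 0, "dz": 0, "yaw": -7.8, "jaw": 0.5},
    {"dx": 0, "dy": 0, "dz": 0, "yaw": -7.7, "jaw": 0.5},
    {"dx": 0, "dy": -40, "dz": 0, "yaw": 0, "jaw": 0.5},
    {"dx": 0, "dy": -40, "dz": 0, "yaw": 0, "jaw": 0.5},
    {"dx": 0, "dy": -40, "dz": 0, "yaw": 0, "jaw": 0.5},
    {"dx": 0, "dy": -40, "dz": 0, "yaw": 0, "jaw": 0.5},
    {"dx": 0, "dy": -40, "dz": 0, "yaw": 0, "jaw": 0.5}
  ]
}}

```text
clock: 2.05
position: [281.0, 395.1, 231.4]
ee_rot: [180.0, 0.0, -161.4]
wrist_force: [0.1, 0.1, -0.1]
grip_width: 42.5
```

{"fn": "arm_command", "kwargs": {
  "plan": [
    {"dx": 0, "dy": -40, "dz": 0, "yaw": 0, "jaw": 0.5},
    {"dx": 0, "dy": -40, "dz": 0, "yaw": 0, "jaw": 0.5},
    {"dx": 0, "dy": -40, "dz": 0, "yaw": 0, "jaw": 0.5},
    {"dx": 0, "dy": -40, "dz": 0, "yaw": 0, "jaw": 0.5},
    {"dx": 0, "dy": -40, "dz": 0, "yaw": 0, "jaw": 0.5},
    {"dx": 0, "dy": -40, "dz": 0, "yaw": 0, "jaw": 0.5},
    {"dx": 0, "dy": -40, "dz": 0, "yaw": 0, "jaw": 0.5},
    {"dx": 0, "dy": -40, "dz": 0, "yaw": 0, "jaw": 0.5},
    {"dx": 0, "dy": -40, "dz": 0, "yaw": 0, "jaw": 0.5},
    {"dx": 0, "dy": 0, "dz": 0, "yaw": 0, "jaw": 0.5}
  ]
}}

```text
clock: 3.05
position: [396.3, 51.7, 231.6]
ee_rot: [-179.9, 0.0, -161.8]
wrist_force: [-0.5, 0.4, 0.2]
grip_width: 42.9
```

```bash
python3 -c "
from h import *
st()
c=camera('wrist'); cv2.imwrite('pics/b_wrist.png',c['image'][:,:,::-1])"
```

```text
t 3.05 board x,y -177.4 108.8 z 231.6 rot [-1.7992e+02  1.0000e-02 -1.6183e+02] F bx,by,z -0.4 0.6 0.2 w 42.9
```

View pics/b_wrist.png

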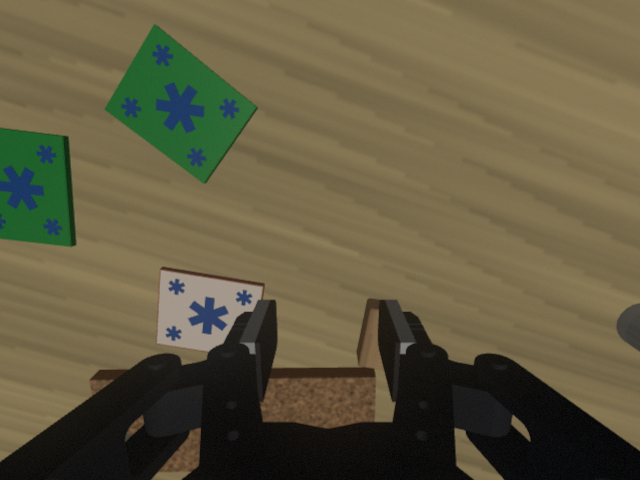

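{"fn": "arm_command", "kwargs": {
  "plan": [
    {"dx": 0, "dy": -45, "dz": 0, "yaw": 0, "jaw": 0.5},
    {"dx": 0, "dy": -45, "dz": 0, "yaw": 0, "jaw": 0.5},
    {"dx": 0, "dy": -41, "dz": 20, "yaw": 0, "jaw": 0.5},
    {"dx": 0, "dy": 0, "dz": 45, "yaw": 0, "jaw": 0.5},
    {"dx": 0, "dy": 0, "dz": 45, "yaw": 0, "jaw": 0.5},
    {"dx": 0, "dy": 0, "dz": 45, "yaw": 0, "jaw": 0.5},
    {"dx": 0, "dy": 0, "dz": 40, "yaw": 0, "jaw": 0.5},
    {"dx": 0, "dy": 0, "dz": 20, "yaw": 0, "jaw": 0.5},
    {"dx": 0, "dy": 0, "dz": 8, "yaw": 0, "jaw": 0.5},
    {"dx": 0, "dy": 0, "dz": 0, "yaw": 0, "jaw": 0.5}
  ]
}}

```text
clock: 4.1
position: [436.6, -67.8, 7.6]
ee_rot: [179.9, -0.1, -161.3]
wrist_force: [-0.8, 0.3, -0.5]
grip_width: 42.6
```

```bash
python3 -c "
from h import *
st()
c=camera('wrist'); cv2.imwrite('pics/c_wrist.png',c['image'][:,:,::-1])"
```

```text
t 4.1 board x,y -177.2 -17.3 z 7.6 rot [ 1.7992e+02 -9.0000e-02 -1.6135e+02] F bx,by,z -0.6 0.6 -0.5 w 42.6
```

View pics/c_wrist.png

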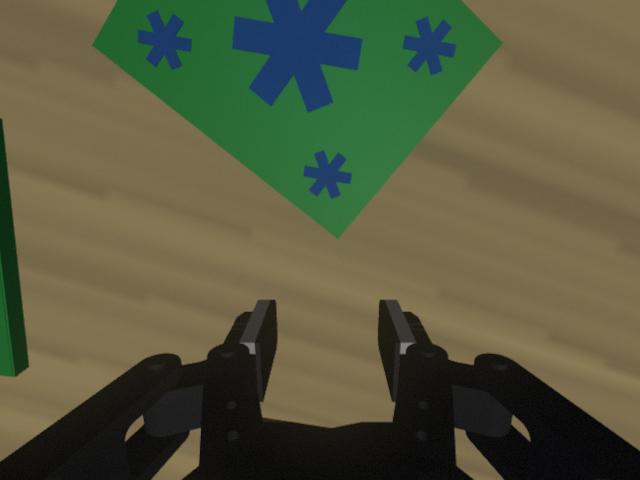

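{"fn": "arm_command", "kwargs": {
  "plan": [
    {"dx": 0, "dy": -5, "dz": 5, "yaw": 0, "jaw": 0.5},
    {"dx": 0, "dy": 0, "dz": 2, "yaw": 0, "jaw": 0.5},
    {"dx": 0, "dy": 0, "dz": 0, "yaw": 0, "jaw": 0.5}
  ]
}}

```text
clock: 4.45
position: [439.3, -74.0, 1.9]
ee_rot: [-180.0, 0.1, -161.4]
wrist_force: [-0.1, 0.4, -0.5]
grip_width: 42.9
```

{"fn": "arm_command", "kwargs": {
  "plan": [
    {"dx": 0, "dy": 0, "dz": 1.5, "yaw": 0, "jaw": 0.5},
    {"dx": 0, "dy": 0, "dz": 0, "yaw": 0, "jaw": 0.5}
  ]
}}

```text
clock: 4.65
position: [438.8, -73.8, -0.1]
ee_rot: [-180.0, 0.0, -161.4]
wrist_force: [0.6, -0.0, -1.3]
grip_width: 42.9
```

{"fn": "arm_command", "kwargs": {
  "plan": [
    {"dx": 0, "dy": 0, "dz": 1.5, "yaw": 0, "jaw": 0.5},
    {"dx": 0, "dy": 0, "dz": 0, "yaw": 0, "jaw": 0.5}
  ]
}}

```text
clock: 4.85
position: [438.7, -73.7, -1.8]
ee_rot: [180.0, -0.0, -161.4]
wrist_force: [1.0, 1.0, 0.1]
grip_width: 42.5
```

{"fn": "arm_command", "kwargs": {
  "plan": [
    {"dx": 0, "dy": 0, "dz": 1.5, "yaw": 0, "jaw": 0.5},
    {"dx": 0, "dy": 0, "dz": 0, "yaw": 0, "jaw": 0.5}
  ]
}}

```text
clock: 5.05
position: [438.9, -73.8, -1.9]
ee_rot: [180.0, -0.1, -161.4]
wrist_force: [-4.8, 1.6, 11.4]
grip_width: 42.7
```

{"fn": "arm_command", "kwargs": {
  "plan": [
    {"dx": 0, "dy": 0, "dz": 1.5, "yaw": 0, "jaw": 0.5},
    {"dx": 0, "dy": 0, "dz": 0, "yaw": 0, "jaw": 0.5}
  ]
}}

```text
clock: 5.25
position: [438.9, -73.8, -2.0]
ee_rot: [179.9, -0.2, -161.4]
wrist_force: [-12.3, 3.9, 24.0]
grip_width: 42.7
```

{"fn": "arm_command", "kwargs": {
  "plan": [
    {"dx": 0, "dy": 0, "dz": -5, "yaw": 0, "jaw": 0.5},
    {"dx": -15, "dy": 0, "dz": 0, "yaw": 0, "jaw": 0.5},
    {"dx": -15, "dy": 0, "dz": 0, "yaw": 0, "jaw": 0.5},
    {"dx": -5, "dy": 0, "dz": 0, "yaw": 0, "jaw": 0.5},
    {"dx": -5, "dy": 0, "dz": 0, "yaw": 0, "jaw": 0.5},
    {"dx": -5, "dy": 0, "dz": 0, "yaw": 0, "jaw": 0.5},
    {"dx": -5, "dy": 0, "dz": 0, "yaw": 0, "jaw": 0.5},
    {"dx": -5, "dy": 0, "dz": 0, "yaw": 0, "jaw": 0.5},
    {"dx": -5, "dy": 0, "dz": 0, "yaw": 0, "jaw": 0.5},
    {"dx": 0, "dy": 0, "dz": 0, "yaw": 0, "jaw": 0.5}
  ]
}}

```text
clock: 6.25
position: [496.3, -54.5, 0.4]
ee_rot: [-180.0, 0.0, -161.4]
wrist_force: [0.4, -0.7, 0.9]
grip_width: 42.6
```

```bash
python3 -c "
from h import *
st()
c=camera('wrist'); cv2.imwrite('pics/d_wrist.png',c['image'][:,:,::-1])
c=camera('side'); cv2.imwrite('pics/d_side.png',cv2.resize(c['image'][180:300,265:425,::-1],None,fx=5,fy=5))"
```

```text
t 6.25 board x,y -116.4 -23.6 z 0.4 rot [-1.7999e+02  3.0000e-02 -1.6142e+02] F bx,by,z 0.1 -0.8 0.9 w 42.6
```

View pics/d_wrist.png

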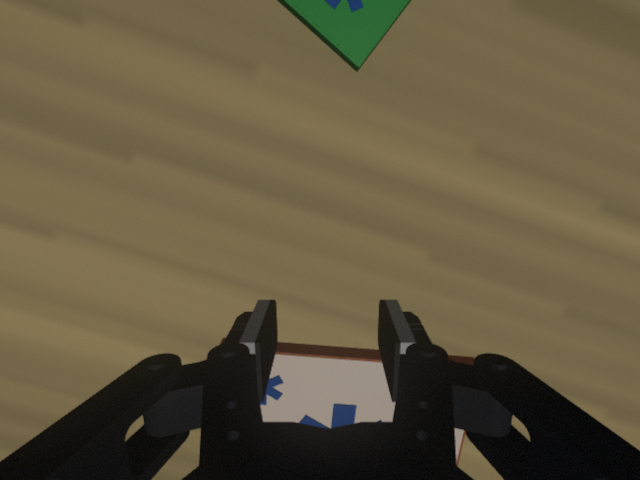

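View pics/d_side.png

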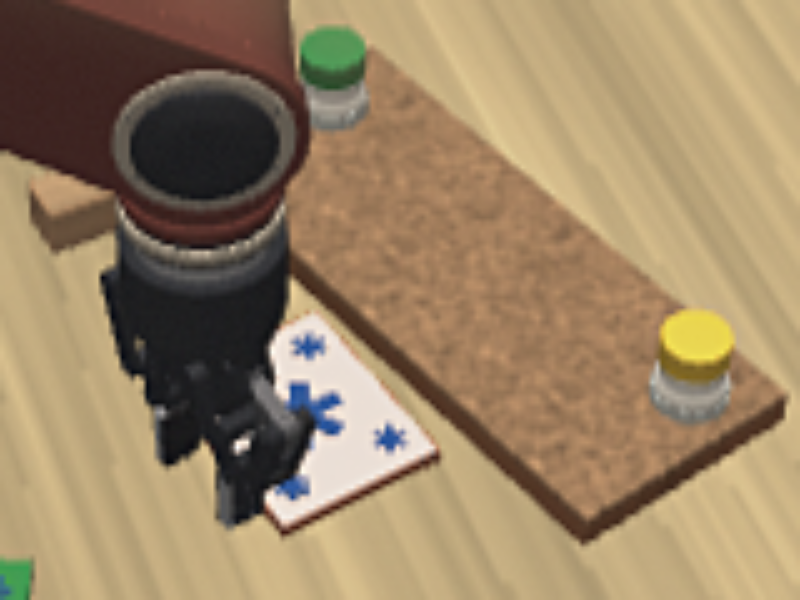

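The tile is turning square, with its trailing edge against the fingertips at about row 352 of the wrist view. I'll keep pushing to the board.

{"fn": "arm_command", "kwargs": {
  "plan": [
    {"dx": -4, "dy": 0, "dz": 0, "yaw": 0, "jaw": 0.5},
    {"dx": -4, "dy": 0, "dz": 0, "yaw": 0, "jaw": 0.5},
    {"dx": -3, "dy": 0, "dz": 0, "yaw": 0, "jaw": 0.5},
    {"dx": -2, "dy": 0, "dz": 0, "yaw": 0, "jaw": 0.5},
    {"dx": 0, "dy": 0, "dz": 0, "yaw": 0, "jaw": 0.5}
  ]
}}

```text
clock: 6.85
position: [508.3, -50.4, 0.4]
ee_rot: [-180.0, 0.0, -161.4]
wrist_force: [-0.6, 0.1, -0.5]
grip_width: 42.6
```

{"fn": "arm_command", "kwargs": {
  "plan": [
    {"dx": -2, "dy": 0, "dz": 0, "yaw": 0, "jaw": 0.5},
    {"dx": 0, "dy": 0, "dz": 0, "yaw": 0, "jaw": 0.5}
  ]
}}

```text
clock: 7.05
position: [510.0, -49.7, 0.3]
ee_rot: [180.0, 0.0, -161.4]
wrist_force: [0.0, -0.4, -0.1]
grip_width: 43.0
```

{"fn": "arm_command", "kwargs": {
  "plan": [
    {"dx": -2, "dy": 0, "dz": 0, "yaw": 0, "jaw": 0.5},
    {"dx": 0, "dy": 0, "dz": 0, "yaw": 0, "jaw": 0.5}
  ]
}}

```text
clock: 7.25
position: [512.0, -49.1, 0.3]
ee_rot: [-180.0, 0.0, -161.4]
wrist_force: [0.0, 0.0, 0.7]
grip_width: 42.2
```

```bash
python3 -c "
from h import *
st()"
```

```text
t 7.25 board x,y -99.8 -23.5 z 0.3 rot [-1.8000e+02  1.0000e-02 -1.6143e+02] F bx,by,z 0.0 0.0 0.7 w 42.2
```

{"fn": "arm_command", "kwargs": {
  "plan": [
    {"dx": -2, "dy": 0, "dz": 0, "yaw": 0, "jaw": 0.5},
    {"dx": 0, "dy": 0, "dz": 0, "yaw": 0, "jaw": 0.5}
  ]
}}

```text
clock: 7.45
position: [512.7, -49.0, 0.2]
ee_rot: [180.0, -0.2, -161.4]
wrist_force: [-5.4, -2.3, 3.0]
grip_width: 42.6
```

{"fn": "arm_command", "kwargs": {
  "plan": [
    {"dx": -2, "dy": 0, "dz": 0, "yaw": 0, "jaw": 0.5},
    {"dx": 0, "dy": 0, "dz": 0, "yaw": 0, "jaw": 0.5}
  ]
}}

```text
clock: 7.65
position: [512.8, -48.9, 0.0]
ee_rot: [180.0, -0.5, -161.4]
wrist_force: [-11.8, -5.8, 9.8]
grip_width: 42.5
```

```bash
python3 -c "
from h import *
st()
c=camera('top'); cv2.imwrite('pics/e_top.png',cv2.resize(c['image'][140:260,245:405,::-1],None,fx=5,fy=5))
c=camera('side'); cv2.imwrite('pics/e_side.png',cv2.resize(c['image'][180:300,265:425,::-1],None,fx=5,fy=5))"
```

```text
t 7.65 board x,y -98.9 -23.6 z 0.0 rot [ 179.97   -0.49 -161.35] F bx,by,z -13.0 -1.7 9.8 w 42.5
```

View pics/e_side.png

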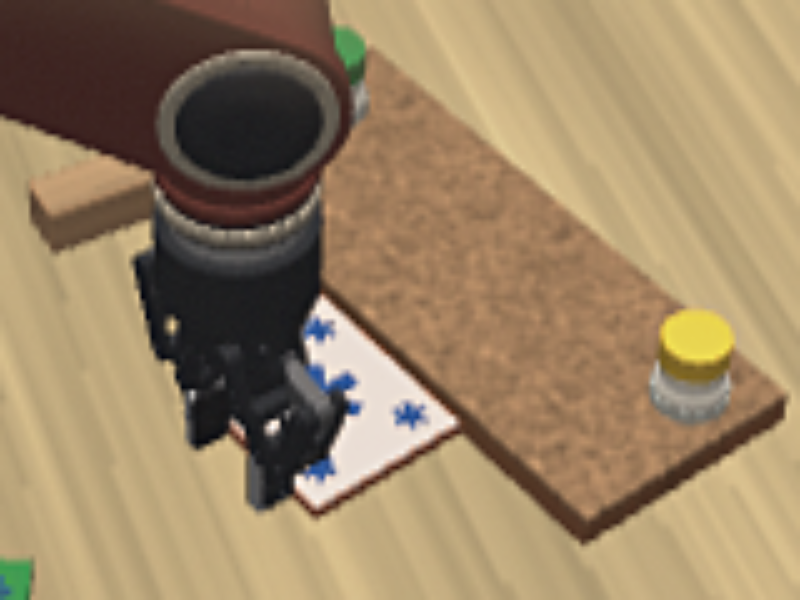

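View pics/e_top.png

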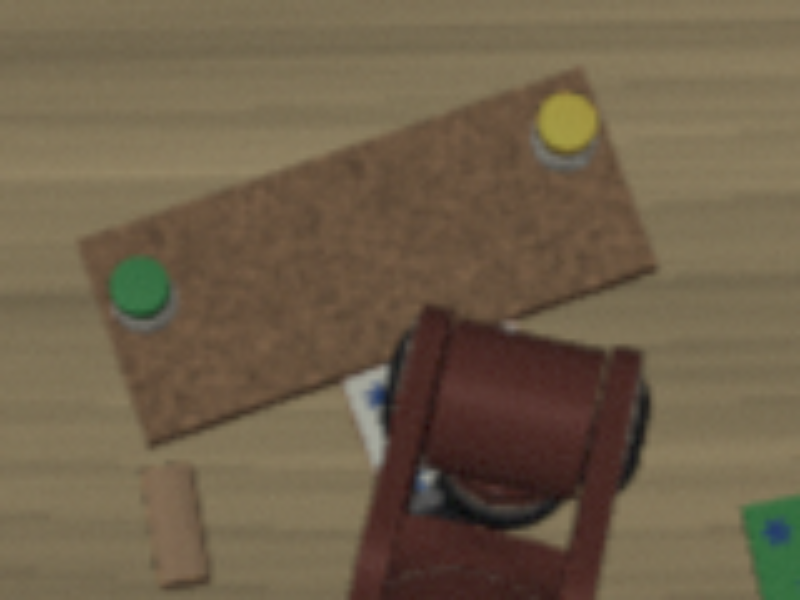

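{"fn": "arm_command", "kwargs": {
  "plan": [
    {"dx": -1, "dy": 0, "dz": -2, "yaw": 0, "jaw": 0.5},
    {"dx": -0.5, "dy": 0, "dz": -2, "yaw": 0, "jaw": 0.5},
    {"dx": -0.5, "dy": 0, "dz": -2, "yaw": 0, "jaw": 0.5},
    {"dx": -0.5, "dy": 0, "dz": -2, "yaw": 0, "jaw": 0.5},
    {"dx": 0, "dy": 0, "dz": 0, "yaw": 0, "jaw": 0.5}
  ]
}}

```text
clock: 8.25
position: [512.9, -48.7, 5.9]
ee_rot: [180.0, -0.7, -161.4]
wrist_force: [-10.2, -8.1, -0.3]
grip_width: 42.5
```

```bash
python3 -c "
from h import *
st()
c=camera('wrist'); cv2.imwrite('pics/f_wrist.png',c['image'][:,:,::-1])
c=camera('side'); cv2.imwrite('pics/f_side.png',cv2.resize(c['image'][180:300,265:425,::-1],None,fx=5,fy=5))"
```

```text
t 8.25 board x,y -98.8 -23.4 z 5.9 rot [ 179.95   -0.73 -161.35] F bx,by,z -12.2 -4.4 -0.3 w 42.5
```

View pics/f_side.png

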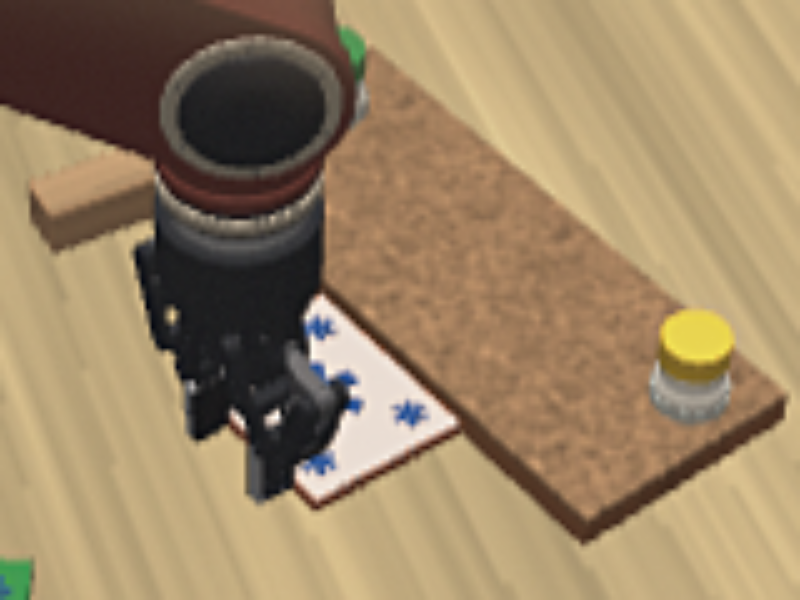

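View pics/f_wrist.png

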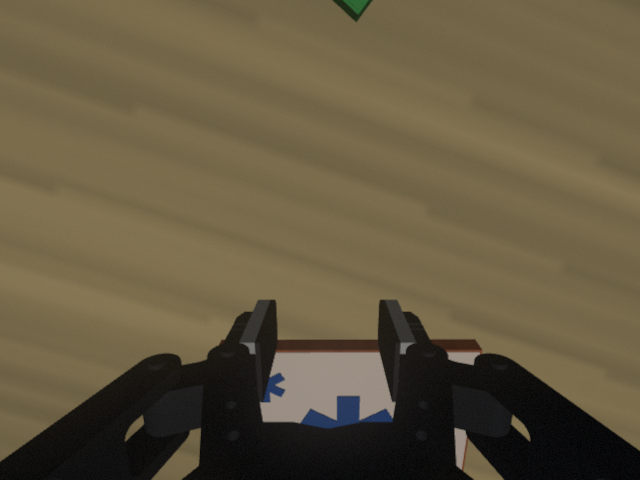

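The tile's near corner has risen, from (318,517) to (317,510) in the side zoom, so it is dragging up. I'll carry on.

{"fn": "arm_command", "kwargs": {
  "plan": [
    {"dx": -0.5, "dy": 0, "dz": -2, "yaw": 0, "jaw": 0.5},
    {"dx": -0.5, "dy": 0, "dz": -2, "yaw": 0, "jaw": 0.5},
    {"dx": -0.5, "dy": 0, "dz": -2, "yaw": 0, "jaw": 0.5},
    {"dx": -0.7, "dy": 0, "dz": -2, "yaw": 0, "jaw": 0.5},
    {"dx": -0.7, "dy": 0, "dz": -2, "yaw": 0, "jaw": 0.5},
    {"dx": -0.7, "dy": 0, "dz": -2, "yaw": 0, "jaw": 0.5},
    {"dx": 0, "dy": 0, "dz": 0, "yaw": 0, "jaw": 0.5}
  ]
}}

```text
clock: 9.05
position: [514.2, -48.2, 17.2]
ee_rot: [179.9, -1.1, -161.3]
wrist_force: [-17.1, -12.4, 2.4]
grip_width: 42.5
```

```bash
python3 -c "
from h import *
st()
c=camera('wrist'); cv2.imwrite('pics/g_wrist.png',c['image'][:,:,::-1])
c=camera('side'); cv2.imwrite('pics/g_side.png',cv2.resize(c['image'][180:300,265:425,::-1],None,fx=5,fy=5))"
```

```text
t 9.05 board x,y -97.4 -23.3 z 17.2 rot [ 179.92   -1.07 -161.34] F bx,by,z -20.2 -6.3 2.4 w 42.5
```

View pics/g_side.png

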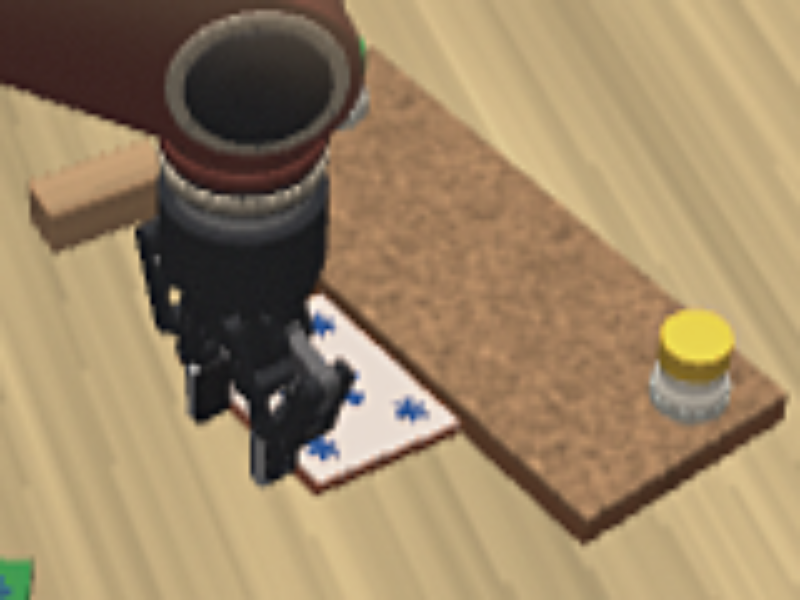

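View pics/g_wrist.png

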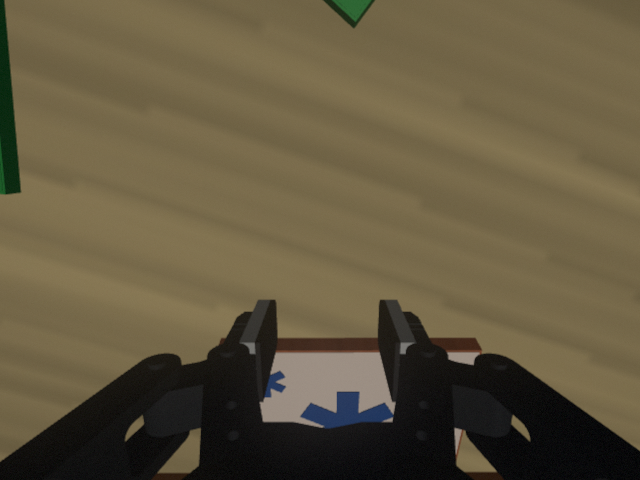

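{"fn": "arm_command", "kwargs": {
  "plan": [
    {"dx": -0.7, "dy": 0, "dz": -3, "yaw": 0, "jaw": 0.5},
    {"dx": -0.7, "dy": 0, "dz": -3, "yaw": 0, "jaw": 0.5},
    {"dx": -0.9, "dy": 0, "dz": -3, "yaw": 0, "jaw": 0.5},
    {"dx": -1, "dy": 0, "dz": -3, "yaw": 0, "jaw": 0.5},
    {"dx": -1.2, "dy": 0, "dz": -3, "yaw": 0, "jaw": 0.5},
    {"dx": -1.3, "dy": 0, "dz": -3, "yaw": 0, "jaw": 0.5},
    {"dx": -1.5, "dy": 0, "dz": -3, "yaw": 0, "jaw": 0.5},
    {"dx": 0, "dy": 0, "dz": 0, "yaw": 0, "jaw": 0.5}
  ]
}}

```text
clock: 9.95
position: [520.8, -46.1, 39.3]
ee_rot: [179.9, -1.2, -161.3]
wrist_force: [-23.1, -11.8, 11.3]
grip_width: 43.0
```

```bash
python3 -c "
from h import *
st()
c=camera('side'); cv2.imwrite('pics/i_side.png',cv2.resize(c['image'][180:300,265:425,::-1],None,fx=5,fy=5))"
```

```text
t 9.95 board x,y -90.5 -23.4 z 39.3 rot [ 179.91   -1.2  -161.33] F bx,by,z -25.6 -3.8 11.3 w 43.0
```

View pics/i_side.png

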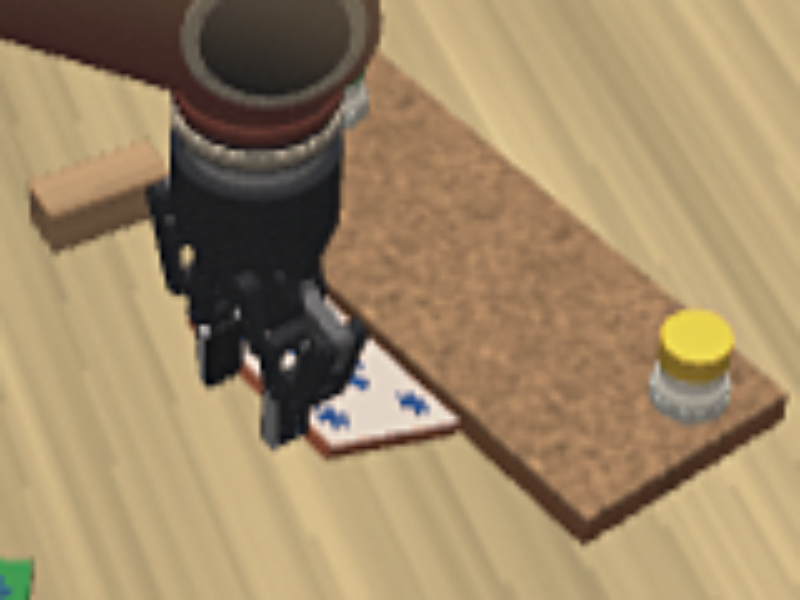

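{"fn": "arm_command", "kwargs": {
  "plan": [
    {"dx": -1.5, "dy": 0, "dz": -3, "yaw": 0, "jaw": 0.5},
    {"dx": -2, "dy": 0, "dz": -3, "yaw": 0, "jaw": 0.5},
    {"dx": -2, "dy": 0, "dz": -3, "yaw": 0, "jaw": 0.5},
    {"dx": -2.5, "dy": 0, "dz": -3, "yaw": 0, "jaw": 0.5},
    {"dx": -3, "dy": 0, "dz": -3, "yaw": 0, "jaw": 0.5},
    {"dx": -3, "dy": 0, "dz": -3, "yaw": 0, "jaw": 0.5},
    {"dx": 0, "dy": 0, "dz": 0, "yaw": 0, "jaw": 0.5}
  ]
}}

```text
clock: 10.7
position: [535.1, -41.4, 60.5]
ee_rot: [179.9, -1.2, -161.3]
wrist_force: [-31.4, -8.2, 26.4]
grip_width: 42.8
```

```bash
python3 -c "
from h import *
st()
c=camera('side'); cv2.imwrite('pics/j_side.png',cv2.resize(c['image'][180:300,265:425,::-1],None,fx=5,fy=5))"
```

```text
t 10.7 board x,y -75.4 -23.6 z 60.5 rot [ 179.89   -1.16 -161.32] F bx,by,z -32.4 2.2 26.4 w 42.8
```

View pics/j_side.png

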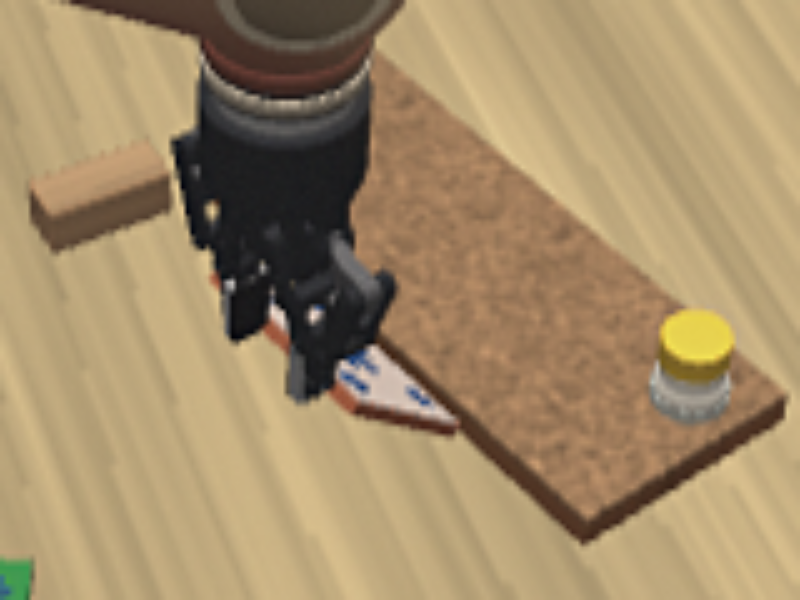

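{"fn": "arm_command", "kwargs": {
  "plan": [
    {"dx": -1.5, "dy": 0, "dz": -2.5, "yaw": 0, "jaw": 0.5},
    {"dx": -2, "dy": 0, "dz": -2.5, "yaw": 0, "jaw": 0.5},
    {"dx": -2.5, "dy": 0, "dz": -2.5, "yaw": 0, "jaw": 0.5},
    {"dx": -3, "dy": 0, "dz": -2.5, "yaw": 0, "jaw": 0.5},
    {"dx": -3, "dy": 0, "dz": -2, "yaw": 0, "jaw": 0.5},
    {"dx": 0, "dy": 0, "dz": 0, "yaw": 0, "jaw": 0.5}
  ]
}}

```text
clock: 11.35
position: [552.5, -35.9, 75.3]
ee_rot: [180.0, -0.2, -161.4]
wrist_force: [-16.4, -1.2, 22.8]
grip_width: 42.6
```

```bash
python3 -c "
from h import *
st()
c=camera('side'); cv2.imwrite('pics/k_side.png',cv2.resize(c['image'][180:300,265:425,::-1],None,fx=5,fy=5))"
```

```text
t 11.35 board x,y -57.2 -23.9 z 75.3 rot [ 179.99   -0.22 -161.38] F bx,by,z -16.0 4.1 22.8 w 42.6
```

View pics/k_side.png

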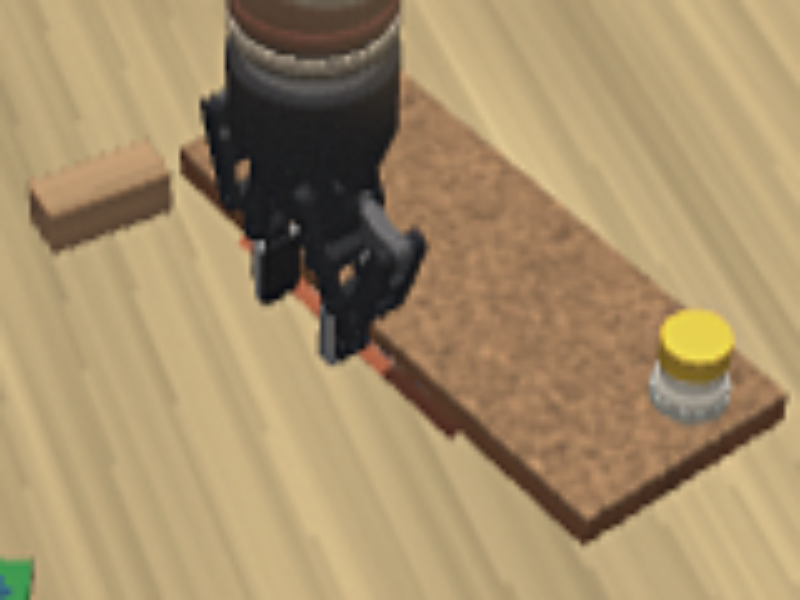

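{"fn": "arm_command", "kwargs": {
  "plan": [
    {"dx": -3.5, "dy": 0, "dz": -2, "yaw": 0, "jaw": 0.5},
    {"dx": -4, "dy": 0, "dz": -2, "yaw": 0, "jaw": 0.5},
    {"dx": -4, "dy": 0, "dz": -2, "yaw": 0, "jaw": 0.5},
    {"dx": -4, "dy": 0, "dz": -1.5, "yaw": 0, "jaw": 0.5},
    {"dx": -4, "dy": 0, "dz": -1, "yaw": 0, "jaw": 0.5},
    {"dx": 0, "dy": 0, "dz": 0, "yaw": 0, "jaw": 0.5}
  ]
}}

```text
clock: 12.0
position: [574.4, -28.8, 84.9]
ee_rot: [-179.9, 0.3, -161.4]
wrist_force: [-6.1, 1.9, 18.3]
grip_width: 42.7
```

```bash
python3 -c "
from h import *
st()
c=camera('side'); cv2.imwrite('pics/l_side.png',cv2.resize(c['image'][180:300,265:425,::-1],None,fx=5,fy=5))"
```

```text
t 12.0 board x,y -34.1 -24.1 z 84.9 rot [-179.93    0.31 -161.41] F bx,by,z -5.2 3.7 18.3 w 42.7
```

View pics/l_side.png

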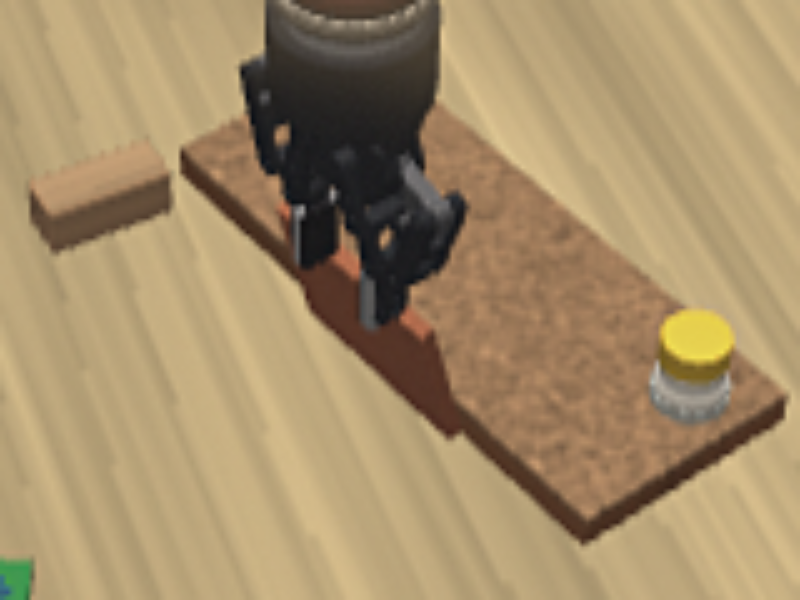

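The fingertips now rest on the top edge (Fz 18 N, Fx 5 N), so the tile follows by friction. I'll keep a light press on it and continue toward vertical.

{"fn": "arm_command", "kwargs": {
  "plan": [
    {"dx": -3, "dy": 0, "dz": -0.7, "yaw": 0, "jaw": 0.5},
    {"dx": -3, "dy": 0, "dz": -0.7, "yaw": 0, "jaw": 0.5},
    {"dx": -3, "dy": 0, "dz": -0.6, "yaw": 0, "jaw": 0.5},
    {"dx": 0, "dy": 0, "dz": 0, "yaw": 0, "jaw": 0.5}
  ]
}}

```text
clock: 12.45
position: [583.4, -25.8, 86.8]
ee_rot: [-179.9, 0.4, -161.4]
wrist_force: [-2.7, 2.2, 16.3]
grip_width: 42.7
```

```bash
python3 -c "
from h import *
st()
c=camera('wrist'); cv2.imwrite('pics/m_wrist.png',c['image'][:,:,::-1])
c=camera('side'); cv2.imwrite('pics/m_side.png',cv2.resize(c['image'][180:300,265:425,::-1],None,fx=5,fy=5))"
```

```text
t 12.45 board x,y -24.7 -24.1 z 86.8 rot [-179.92    0.41 -161.42] F bx,by,z -1.9 3.0 16.3 w 42.7
```

View pics/m_side.png

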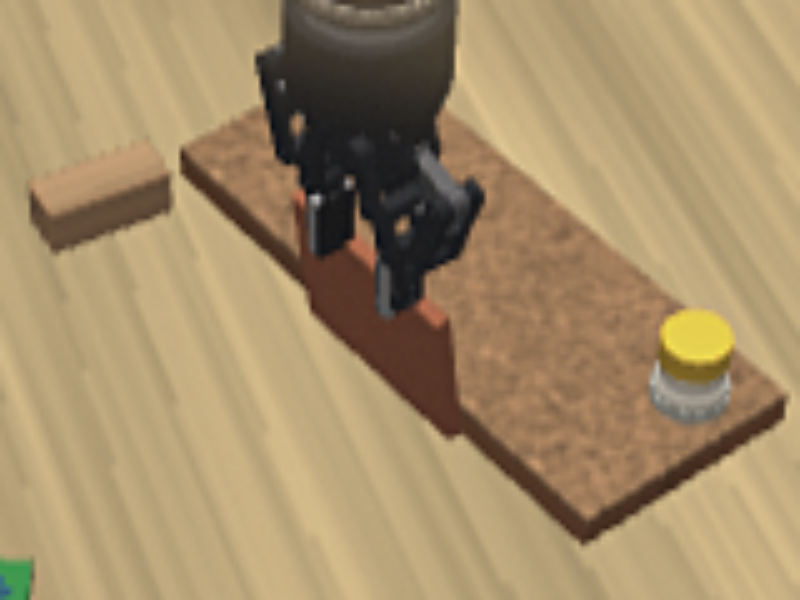

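View pics/m_wrist.png

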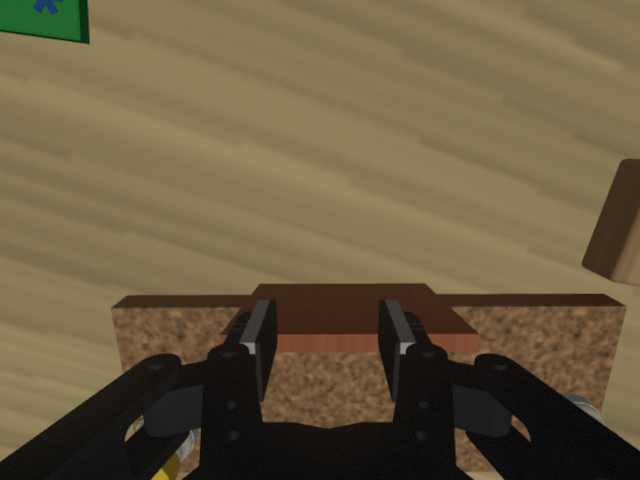

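{"fn": "arm_command", "kwargs": {
  "plan": [
    {"dx": -3, "dy": 0, "dz": -0.4, "yaw": 0, "jaw": 0.5},
    {"dx": -3, "dy": 0, "dz": -0.2, "yaw": 0, "jaw": 0.5},
    {"dx": -3, "dy": 0, "dz": 0, "yaw": 0, "jaw": 0.5},
    {"dx": -3, "dy": 0, "dz": 0, "yaw": 0, "jaw": 0.5},
    {"dx": 0, "dy": 0, "dz": 0, "yaw": 0, "jaw": 0.5}
  ]
}}

```text
clock: 13.05
position: [595.2, -21.7, 87.7]
ee_rot: [-179.9, 0.5, -161.4]
wrist_force: [-2.1, 3.4, 16.1]
grip_width: 42.9
```

```bash
python3 -c "
from h import *
st()
c=camera('wrist'); cv2.imwrite('pics/n_wrist.png',c['image'][:,:,::-1])
c=camera('side'); cv2.imwrite('pics/n_side.png',cv2.resize(c['image'][180:300,265:425,::-1],None,fx=5,fy=5))"
```

```text
t 13.05 board x,y -12.2 -24.0 z 87.7 rot [-179.91    0.47 -161.42] F bx,by,z -0.9 3.9 16.1 w 42.9
```

View pics/n_side.png

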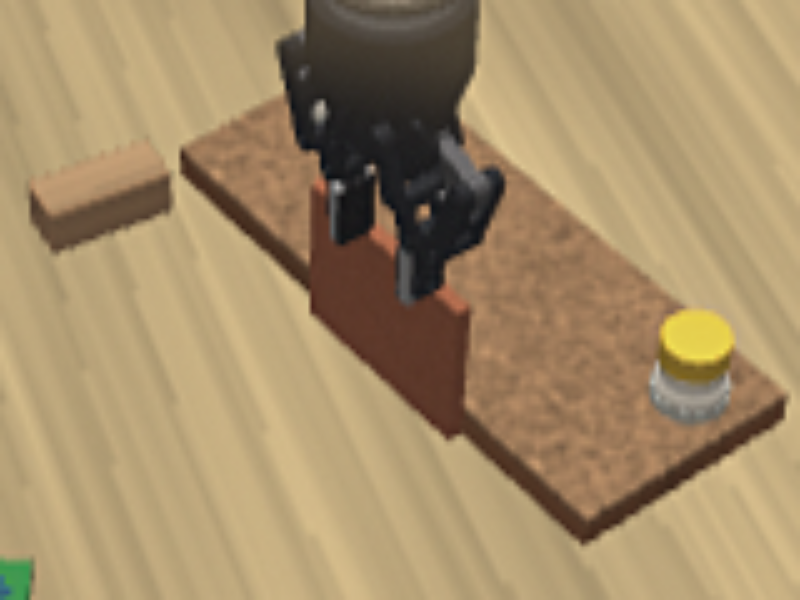

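View pics/n_wrist.png

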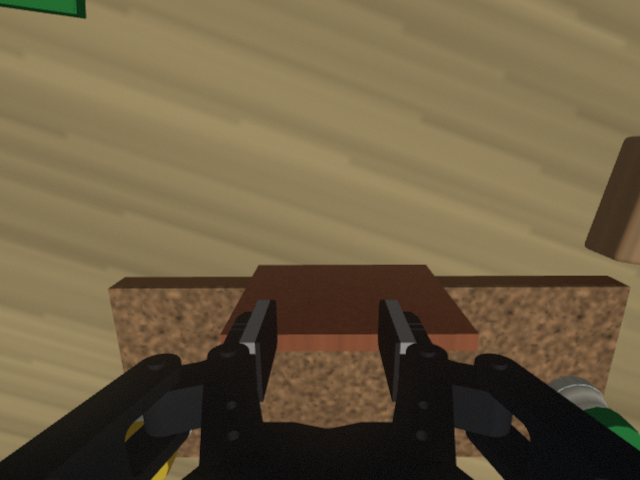

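{"fn": "arm_command", "kwargs": {
  "plan": [
    {"dx": -3, "dy": 0, "dz": -0.3, "yaw": 0, "jaw": 0.5},
    {"dx": -3, "dy": 0, "dz": -0.3, "yaw": 0, "jaw": 0.5},
    {"dx": -3, "dy": 0, "dz": 0, "yaw": 0, "jaw": 0.5},
    {"dx": -3, "dy": 0, "dz": 0, "yaw": 0, "jaw": 0.5},
    {"dx": 0, "dy": 0, "dz": 0, "yaw": 0, "jaw": 0.5}
  ]
}}

```text
clock: 13.65
position: [606.5, -18.2, 87.5]
ee_rot: [-179.9, 0.5, -161.4]
wrist_force: [-0.2, 1.9, 12.2]
grip_width: 42.5
```

```bash
python3 -c "
from h import *
st()
c=camera('wrist'); cv2.imwrite('pics/o_wrist.png',c['image'][:,:,::-1])
c=camera('side'); cv2.imwrite('pics/o_side.png',cv2.resize(c['image'][180:300,265:425,::-1],None,fx=5,fy=5))"
```

```text
t 13.65 board x,y -0.3 -24.2 z 87.5 rot [-179.88    0.48 -161.43] F bx,by,z 0.4 1.9 12.2 w 42.5
```

View pics/o_side.png

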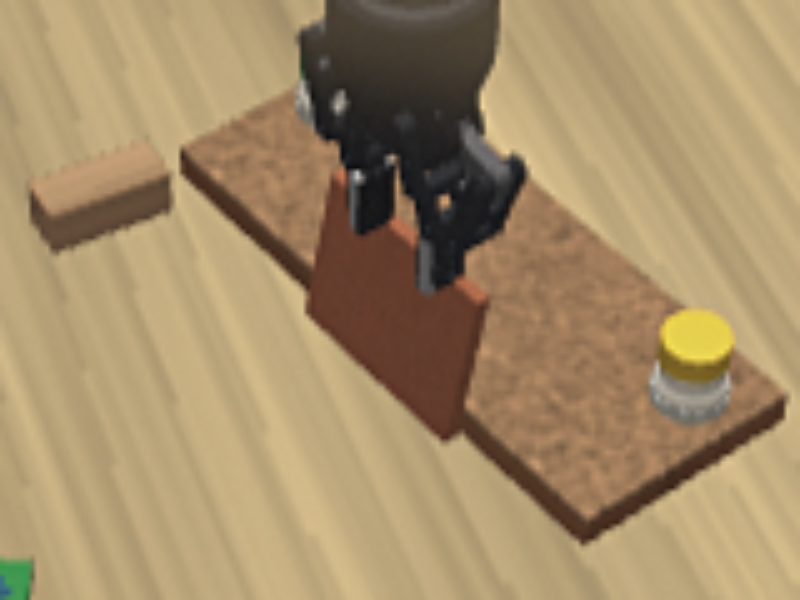

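View pics/o_wrist.png

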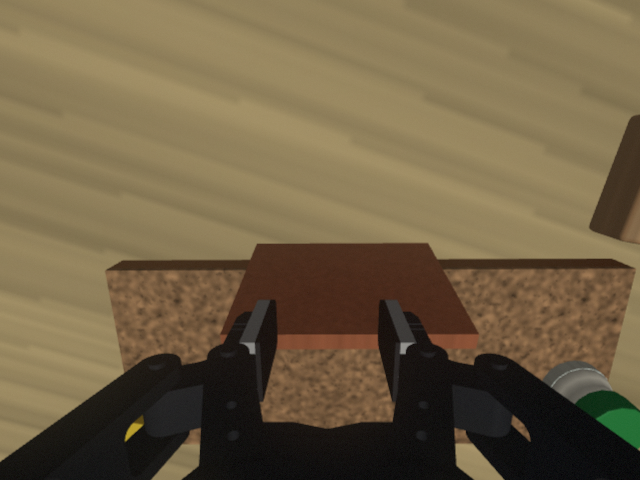

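{"fn": "arm_command", "kwargs": {
  "plan": [
    {"dx": -4, "dy": 0, "dz": 0, "yaw": 0, "jaw": 0.5},
    {"dx": -4, "dy": 0, "dz": 0, "yaw": 0, "jaw": 0.5},
    {"dx": -4, "dy": 0, "dz": 0, "yaw": 0, "jaw": 0.5},
    {"dx": -4, "dy": 0, "dz": 0, "yaw": 0, "jaw": 0.5},
    {"dx": 0, "dy": 0, "dz": 0, "yaw": 0, "jaw": 0.5}
  ]
}}

```text
clock: 14.25
position: [619.4, -13.5, 84.1]
ee_rot: [-179.9, 0.2, -161.4]
wrist_force: [2.1, -0.4, 5.9]
grip_width: 42.8
```

```bash
python3 -c "
from h import *
st()
c=camera('wrist'); cv2.imwrite('pics/p_wrist.png',c['image'][:,:,::-1])
c=camera('side'); cv2.imwrite('pics/p_side.png',cv2.resize(c['image'][180:300,265:425,::-1],None,fx=5,fy=5))"
```

```text
t 14.25 board x,y 13.4 -23.9 z 84.1 rot [-1.7993e+02  1.7000e-01 -1.6142e+02] F bx,by,z 1.8 -1.0 5.9 w 42.8
```

View pics/p_side.png

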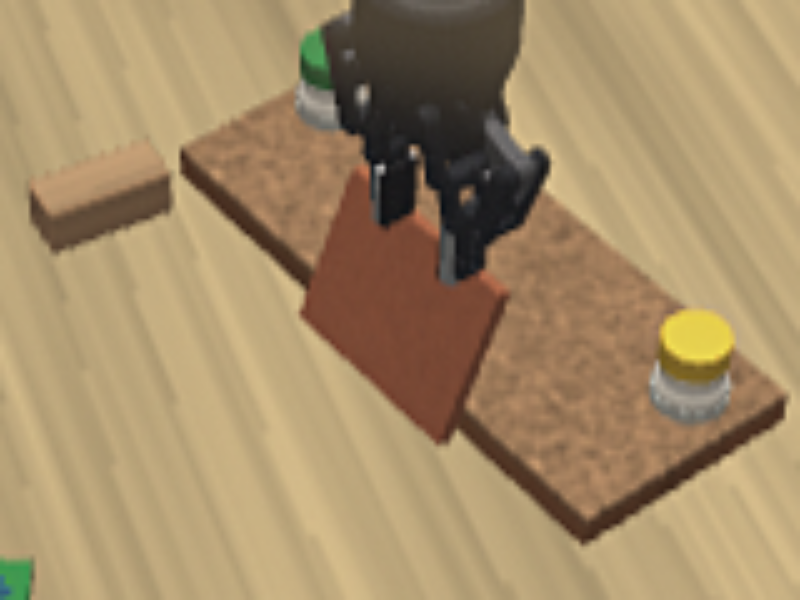

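View pics/p_wrist.png

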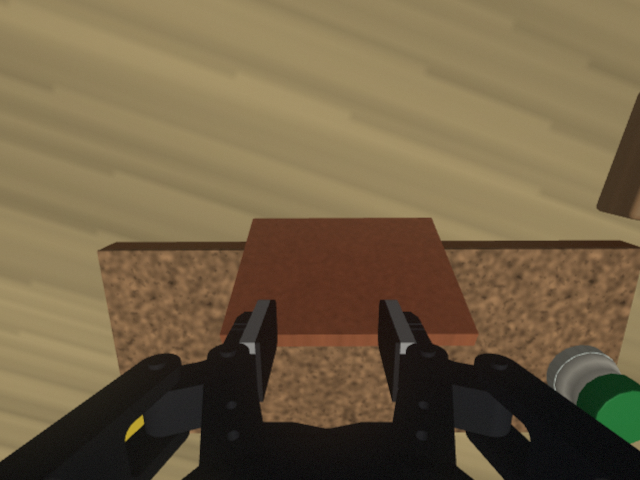

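{"fn": "arm_command", "kwargs": {
  "plan": [
    {"dx": -4, "dy": 0, "dz": 1, "yaw": 0, "jaw": 0.5},
    {"dx": -4, "dy": 0, "dz": 1.5, "yaw": 0, "jaw": 0.5},
    {"dx": -4, "dy": 0, "dz": 1.5, "yaw": 0, "jaw": 0.5},
    {"dx": -4, "dy": 0, "dz": 2, "yaw": 0, "jaw": 0.5},
    {"dx": 0, "dy": 0, "dz": 0, "yaw": 0, "jaw": 0.5}
  ]
}}

```text
clock: 14.85
position: [632.1, -8.1, 75.3]
ee_rot: [179.9, -0.2, -161.4]
wrist_force: [-0.1, 0.3, 0.5]
grip_width: 42.5
```

```bash
python3 -c "
from h import *
st()
c=camera('side'); cv2.imwrite('pics/q_side.png',cv2.resize(c['image'][180:300,265:425,::-1],None,fx=5,fy=5))"
```

```text
t 14.85 board x,y 27.1 -22.8 z 75.3 rot [ 1.7992e+02 -1.7000e-01 -1.6141e+02] F bx,by,z -0.0 0.3 0.5 w 42.5
```

View pics/q_side.png

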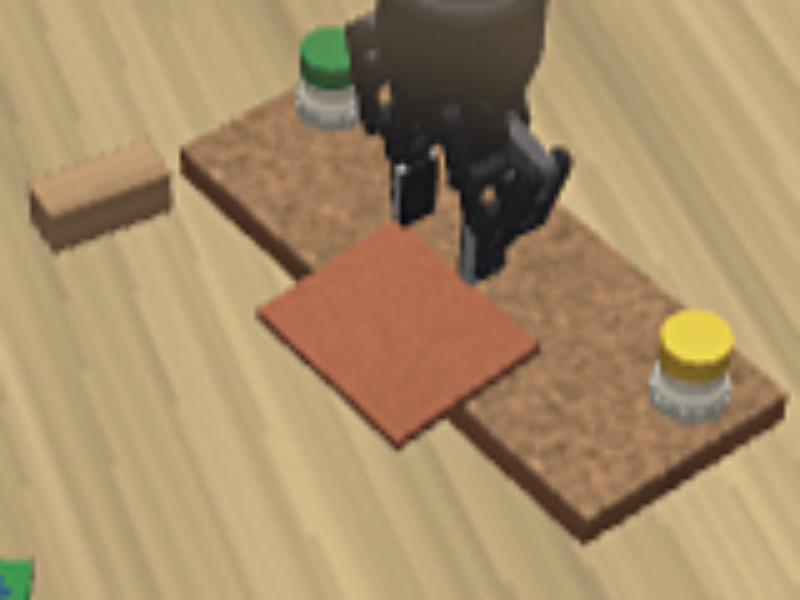

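Clay is up, so it has fallen onto the cork, overhanging the front edge. I'll retreat behind it, then measure.

{"fn": "arm_command", "kwargs": {
  "plan": [
    {"dx": 10, "dy": 0, "dz": -5, "yaw": 0, "jaw": 0.5},
    {"dx": 25, "dy": 0, "dz": 0, "yaw": 0, "jaw": 0.5},
    {"dx": 30, "dy": 0, "dz": 0, "yaw": 0, "jaw": 0.5},
    {"dx": 30, "dy": 0, "dz": 0, "yaw": 0, "jaw": 0.5},
    {"dx": 20, "dy": 0, "dz": 0, "yaw": 0, "jaw": 0.5},
    {"dx": 0, "dy": 0, "dz": 0, "yaw": 0, "jaw": 0.5}
  ]
}}

```text
clock: 15.5
position: [521.3, -45.5, 81.6]
ee_rot: [180.0, -0.1, -161.5]
wrist_force: [0.1, 0.4, 0.4]
grip_width: 42.6
```

```bash
python3 -c "
from h import *
st()
c=camera('side'); cv2.imwrite('pics/r_side.png',cv2.resize(c['image'][180:300,265:425,::-1],None,fx=5,fy=5))
c=camera('wrist'); cv2.imwrite('pics/r_wrist.png',c['image'][:,:,::-1])"
```

```text
t 15.5 board x,y -89.8 -23.1 z 81.6 rot [ 1.7996e+02 -9.0000e-02 -1.6151e+02] F bx,by,z 0.3 0.4 0.4 w 42.6
```

View pics/r_side.png

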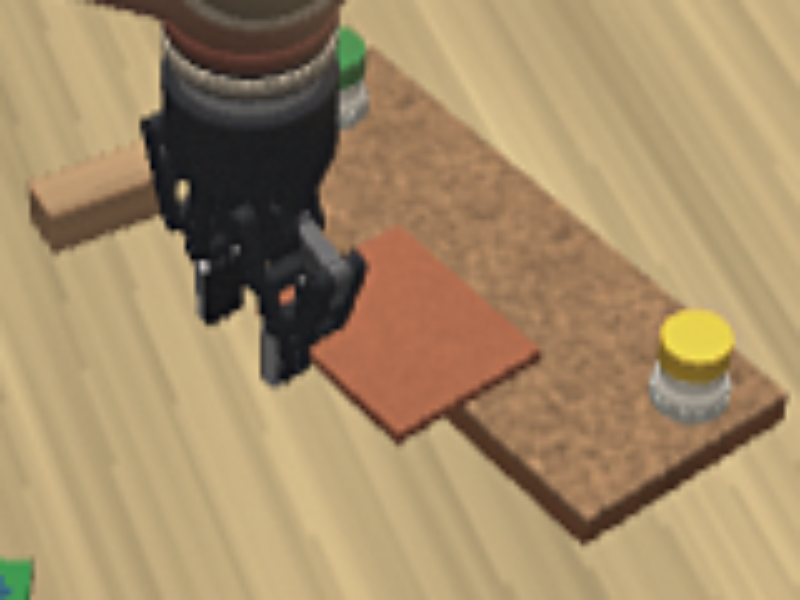

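View pics/r_wrist.png

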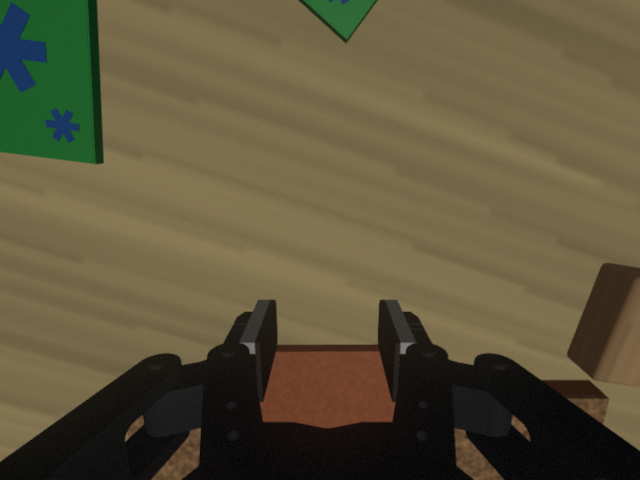

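```bash
python3 -c "
from h import *
c=camera('side'); a=np.radians(18.54)
for o in((400,434),(538,349),(398,228)):
    d=unproj(c,(o[0]/5+264.6,o[1]/5+179.6),28)[:2]-[599.1,4.9]
    print(d[0]*np.cos(a)+d[1]*np.sin(a),-d[0]*np.sin(a)+d[1]*np.cos(a))"
```

```text
-37.64250546413067 -69.23505573500148
50.45329076357705 -67.16715413705646
48.94977932569596 39.531313891602196
```

{"fn": "arm_command", "kwargs": {
  "plan": [
    {"dx": 0, "dy": 9, "dz": 20, "yaw": 0, "jaw": 0.5},
    {"dx": 0, "dy": 0, "dz": 30, "yaw": 0, "jaw": 0.5},
    {"dx": 0, "dy": 0, "dz": 9.5, "yaw": 0, "jaw": 0.5},
    {"dx": -15, "dy": 0, "dz": 0, "yaw": 0, "jaw": 0.5},
    {"dx": -15, "dy": 0, "dz": 0, "yaw": 0, "jaw": 0.5},
    {"dx": -5, "dy": 0, "dz": 0, "yaw": 0, "jaw": 0.5},
    {"dx": 0, "dy": 0, "dz": 0, "yaw": 0, "jaw": 0.5}
  ]
}}

```text
clock: 16.35
position: [555.4, -25.3, 23.1]
ee_rot: [-180.0, 0.0, -161.4]
wrist_force: [0.5, -1.0, -0.1]
grip_width: 42.7
```

```bash
python3 -c "
from h import *
st()
c=camera('side'); cv2.imwrite('pics/s_side.png',cv2.resize(c['image'][180:300,265:425,::-1],None,fx=5,fy=5))
c=camera('wrist'); cv2.imwrite('pics/s_wrist.png',c['image'][:,:,::-1])"
```

```text
t 16.35 board x,y -51.0 -14.7 z 23.1 rot [-1.7998e+02  4.0000e-02 -1.6139e+02] F bx,by,z 0.1 -1.1 -0.1 w 42.7
```

View pics/s_side.png

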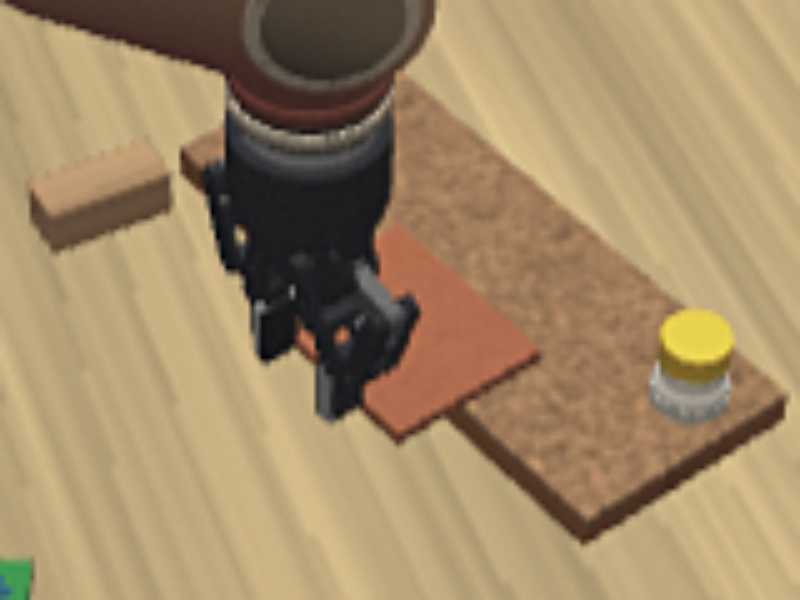

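View pics/s_wrist.png

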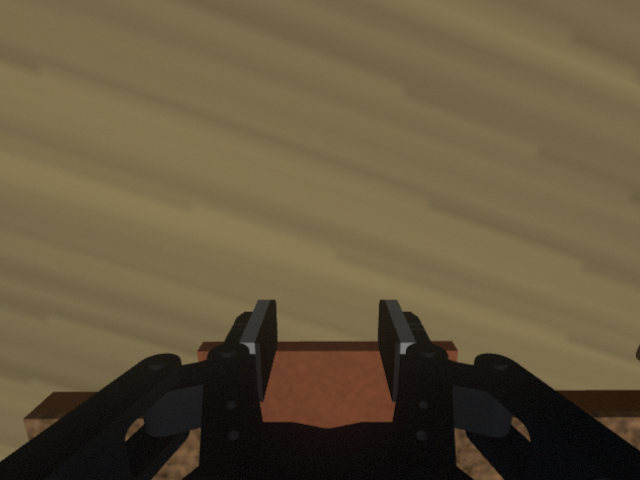

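{"fn": "arm_command", "kwargs": {
  "plan": [
    {"dx": -3, "dy": 0, "dz": 1, "yaw": 0, "jaw": 0.5},
    {"dx": -4, "dy": 0, "dz": 0, "yaw": 0, "jaw": 0.5},
    {"dx": -4, "dy": 0, "dz": 0, "yaw": 0, "jaw": 0.5},
    {"dx": -4, "dy": 0, "dz": 0, "yaw": 0, "jaw": 0.5},
    {"dx": -4, "dy": 0, "dz": 0, "yaw": 0, "jaw": 0.5},
    {"dx": -4, "dy": 0, "dz": 0, "yaw": 0, "jaw": 0.5},
    {"dx": -4, "dy": 0, "dz": 0, "yaw": 0, "jaw": 0.5},
    {"dx": -4, "dy": 0, "dz": 0, "yaw": 0, "jaw": 0.5}
  ]
}}

```text
clock: 17.25
position: [584.0, -15.4, 21.5]
ee_rot: [180.0, -0.0, -161.4]
wrist_force: [-1.0, -0.6, 0.4]
grip_width: 42.6
```

```bash
python3 -c "
from h import *
st()
c=camera('side'); cv2.imwrite('pics/t_side.png',cv2.resize(c['image'][180:300,265:425,::-1],None,fx=5,fy=5))"
```

```text
t 17.25 board x,y -20.7 -14.5 z 21.5 rot [ 180.     -0.   -161.43] F bx,by,z -1.1 -0.3 0.4 w 42.6
```

View pics/t_side.png

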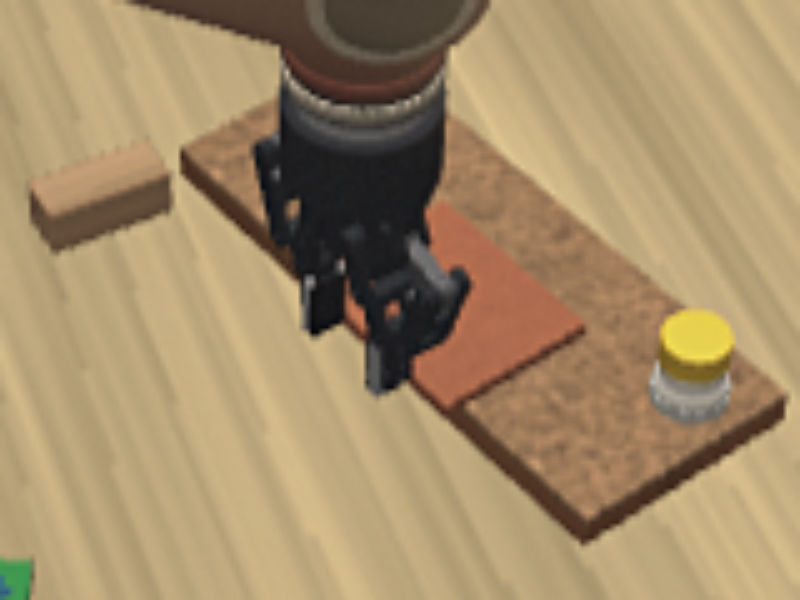

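{"fn": "arm_command", "kwargs": {
  "plan": [
    {"dx": -4, "dy": 0, "dz": 0, "yaw": 0, "jaw": 0.5},
    {"dx": -4, "dy": 0, "dz": 0, "yaw": 0, "jaw": 0.5},
    {"dx": -4, "dy": 0, "dz": 0, "yaw": 0, "jaw": 0.5},
    {"dx": -4, "dy": 0, "dz": 0, "yaw": 0, "jaw": 0.5},
    {"dx": -4, "dy": 0, "dz": 0, "yaw": 0, "jaw": 0.5},
    {"dx": -4, "dy": 0, "dz": 0, "yaw": 0, "jaw": 0.5},
    {"dx": -3, "dy": 0, "dz": 0, "yaw": 0, "jaw": 0.5},
    {"dx": 0, "dy": 0, "dz": 0, "yaw": 0, "jaw": 0.5},
    {"dx": 10, "dy": 0, "dz": 0, "yaw": 0, "jaw": 0.5},
    {"dx": 30, "dy": 0, "dz": 0, "yaw": 0, "jaw": 0.5}
  ]
}}

```text
clock: 18.3
position: [572.6, -19.7, 22.3]
ee_rot: [-179.9, 0.1, -161.4]
wrist_force: [-0.1, -0.3, 0.8]
grip_width: 42.9
```

{"fn": "arm_command", "kwargs": {
  "plan": [
    {"dx": 20, "dy": 0, "dz": -30, "yaw": 0, "jaw": 0.5},
    {"dx": 20, "dy": 0, "dz": -40, "yaw": 0, "jaw": 0.5},
    {"dx": 20, "dy": 0, "dz": -40, "yaw": 0, "jaw": 0.5},
    {"dx": 40, "dy": 0, "dz": -20, "yaw": 0, "jaw": 0.5},
    {"dx": 40, "dy": 0, "dz": 0, "yaw": 0, "jaw": 0.5},
    {"dx": 0, "dy": 0, "dz": 0, "yaw": 0, "jaw": 0.5}
  ]
}}

```text
clock: 18.9
position: [435.1, -64.8, 151.1]
ee_rot: [-180.0, -0.0, -161.6]
wrist_force: [0.2, -0.6, -0.8]
grip_width: 42.9
```

```bash
python3 -c "
from h import *
st()
for n,z in(('side',(slice(180,300),slice(265,425))),('top',(slice(140,260),slice(245,405)))):
    c=camera(n); cv2.imwrite(f'pics/u_{n}.png',cv2.resize(c['image'][z][:,:,::-1],None,fx=5,fy=5))"
```

```text
t 18.9 board x,y -177.7 -13.9 z 151.1 rot [-1.7996e+02 -2.0000e-02 -1.6156e+02] F bx,by,z -0.0 -0.6 -0.8 w 42.9
```

View pics/u_side.png

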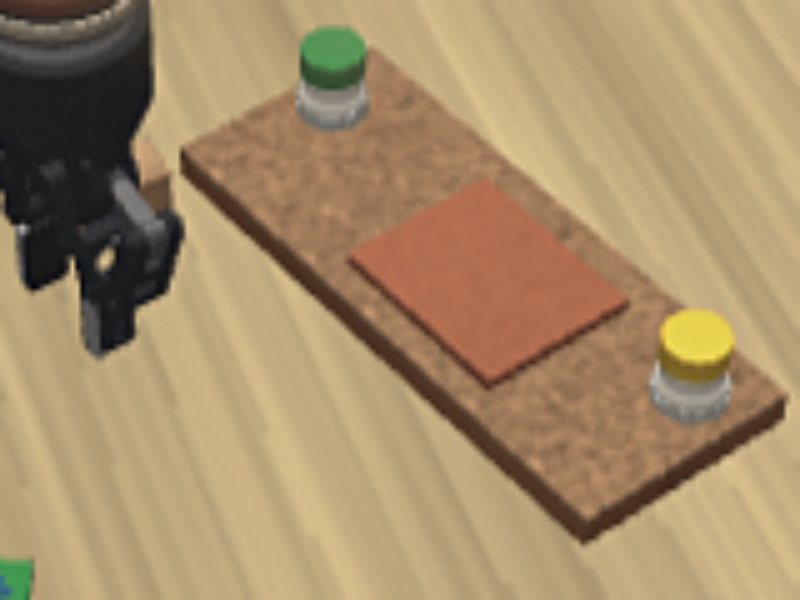

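View pics/u_top.png

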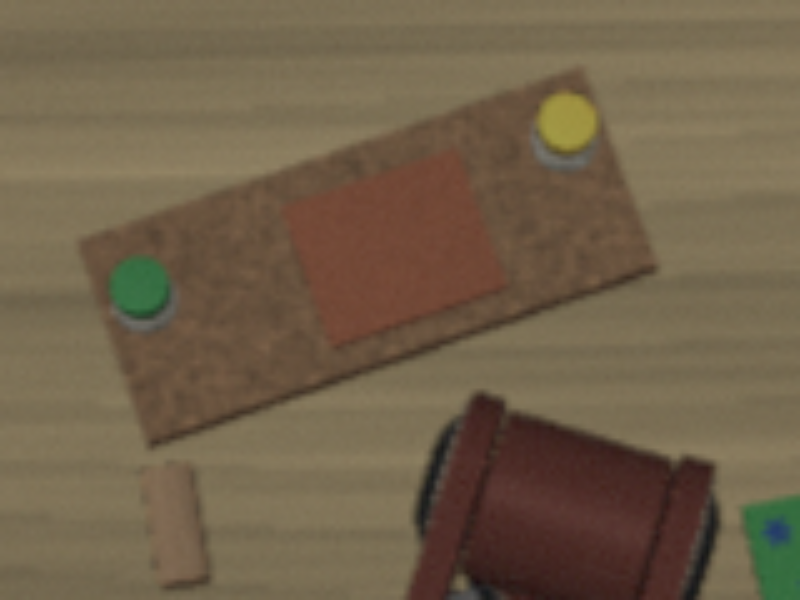

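The tile lies flat, clay up, entirely on the board with margin on every side, near (485,285) in the side zoom and (395,248) in the top zoom. The pots and the block are where they were.

```bash
python3 -c "
from h import *
print(sign_off()); st()"
```

```text
the job is handed in; nothing more can be done
None
the job is handed in; nothing more can be done
```

The tile is turned over: it lies flat and whole on the cork, painted face down, and the job is handed in at about 19 s of the 64 s allowed.

- **Method:** I pushed the tile square against the board's front edge with the half-open fingertips. I then dragged its near edge up and over until it fell, and pushed it in about 53 mm. It was never gripped or carried.
- **Tip-over:** Between about 60° and upright, the fingertips ended up on top of the raised edge instead of behind it. They took the tile past vertical by friction and it fell onto the cork on its own.
- **Forces:** The highest wrist force I read, between moves, was about 42 N, well under the 120 N limit. Only the fingertips touched anything.
- **Last checks:** The side and top pictures both show the clay face up, with cork visible all round the tile. Both pots and the wooden block were in the same places as at the start, and the gripper was clear of everything. I did not check the bottle, jar, bowl, cup and tin again, but the arm never went near them after the first approach.

No check failed or disagreed. `sign_off()` gave no verdict.

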